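Clamp a power adapter in the laser-marking jig

TASK

Get the black power adapter that lies loose beside the solvent bottle ready for laser marking: set it down gently, right way up, in the aluminium jig between the three dark stop blocks and the two open clamp cams (its length along the row of two stops). Then take the orange T-handled key from its blue block and with it turn the square-headed screw of each cam clockwise until it comes to its stop, so that the adapter is pressed flush against all three stops, and put the key back upright in its block. Turn the screws only with the key, and do not disturb the bottle, the pin magazine or the cutter.

Things in the scene. Friction and masses are not known exactly. Their poses are not given: they have to be found in the camera images.
- adapter: black power adapter, loose block 54 x 116 x 36 mm (x, y, z), 0.34 kg; origin at the centre of its underside, long axis y, z up. Starts lying flat on the desk, right way up; either end may face either way in the jig.
- jig: aluminium marking jig, fixed for the job; base plate 136 x 204 mm (x from -87 to +49, y from -85 to +119 mm in its own frame), its top 12 mm above the desk. Origin on the desk, under the middle of the place where the clamped adapter belongs, its length along the jig's y. Three dark stop blocks at the +x side and the -y end; across from them the side cam pushes +x and the end cam -y.
- nest (a point): point on the plate's top, 12 mm above the jig's origin, axes as the jig's: the adapter's origin comes here when it is flush against all three stops.
- stop_a (a point): top edge of the first of the two stops at the jig's +x side, 24 mm above the desk (12 mm above the plate), on its face toward the adapter (x = +27, y = -38 mm in the jig's frame); the block is 18 x 20 mm. The upper 5 mm of the face are bevelled 4 mm back, to lead the adapter in.
- stop_b (a point): the same for the second of the two (x = +27, y = +38 mm in the jig's frame).
- end_stop (a point): the same for the third stop, at the -y end (x = 0, y = -58 mm in the jig's frame); the block is 30 x 18 mm.
- side_screw (a point): centre of the top of the side cam's square screw head, on its pivot (x = -60.7, y = +30 mm in the jig's frame), 38 mm above the desk; axes turn with the cam, x and y square to the head's flats. Smooth steel head 14 mm across flats, 12 mm high; its top 4 mm are bevelled inward by 3.5 mm. It stands on a round collar, 22 mm in diameter, its top 26 mm above the desk, on which the key comes to rest.
- end_screw (a point): the same for the end cam, pivot at x = 0, y = +91.7 mm in the jig's frame.
- side_cam (a joint): angle of the side cam, rad: 0 open, grows clockwise seen from above, hard stop at 1.4 (clamped, its red dot toward the adapter). Starts between 0 and 0.2. Stays where it is left: stiff, about 0.08 N m, up to about 0.3 N m as it clamps. Open at 0 it leaves the adapter 10 mm of play, at 0.2 still 7.5 mm; the last turn squeezes the adapter against the stops.
- end_cam (a joint): the same for the end cam.
- side_disc: the side cam itself: smooth, greased dark steel disc of 22 mm radius, from 13 to 24 mm above the desk, its upper edge bevelled 4 mm inward, with the screw head fixed on it; origin on the pivot at the plate's top, disc centre 12 mm off the pivot along its +x.
- end_disc: the same for the end cam.
- key: T-handled key, loose, 0.22 kg, 120 mm tall; origin at the centre of the socket's mouth (lower end), z up the stem, x along the crossbar. Steel socket 29 mm in diameter, 26 mm long; its square hole, 16.4 mm wide, 14 mm deep, flats square to x and y, fits a screw head every 90 degrees, with 1.2 mm play a side (0.2 rad of lost motion). Stem 12 mm in diameter. Starts upright in its block, at any yaw.
- key_grip (a point): middle of the key's orange crossbar (84 mm long, 16 mm thick, 22 mm high), 109 mm above the mouth of its socket; axes as the key's.
- key_block: blue block 66 x 66 x 40 mm, fixed; origin at the centre of its underside. In the middle of its top a round hole 37 mm in diameter with a 3 mm bevel, 32 mm deep, in which the key's socket stands.
- block_floor (a point): centre of the flat floor of that hole, 8 mm above the desk: the key's origin stands here, within the play of the hole (4 mm either way).
- bottle: solvent bottle, white with a red cap, 58 mm in diameter, 172 mm tall, loose; origin at the centre of its underside. Stands beside one end of the adapter (another such bottle may stand far back on the desk).
- magazine: black pin magazine (a dispenser with steel pins on top), 52 x 143 x 105 mm, loose; origin at the centre of its underside. Stands behind the key block.
- cutter: yellow snap-off cutter, blade drawn in, 17 x 140 x 16 mm, loose, lying on the desk behind the jig; origin at the centre of its underside.

How it is judged:
By the outcome, as a careful person would: the job done as asked, in the order asked, and still so for the second after the job is handed in, with the robot touching nothing.
It also fails if it takes over 72 s, if anything falls off the work surface, if the arm or the gripper's body presses on something with over 40 N, if the wrist force passes 120 N, or if a joint passes its speed limit or range.

ROBOT

A 7-joint arm with a two-finger parallel gripper is mounted at the origin on a cart in front of the work surface, level with it; the furniture and walls round the work are solid. World frame = base frame: x ahead of the robot, y to its left, z up, the work surface at z = 0. Lengths are in mm, angles in rad, forces in N, time in s.
With the tool pointing down it reaches from about 400 to 875 mm from the base axis. Payload 4.4 kg.
Tool frame: the origin (TCP) lies midway between the tips of the shut fingers; the grasp point (between the pads) lies 19 mm behind it; z points along the fingers, y is the line along which they close (so a half turn about z gives the same grasp; the last joint's range is limited). The gripper opens to 85 mm and grips with 20 to 120 N. Pads are 22 mm wide; open, the fingers measure 114 mm over their backs; the gripper's body (76 mm by 85 mm) begins 54 mm behind the grasp point. The pads swing forward as they close: fully open they stand 13 mm farther back than shut.
Start: joints at [-0.066, 0.628, 0.038, 1.517, -0.027, 0.996, -0.02], TCP at [650.014, 0.027, 231.313] pointing down, gripper open.
Joint ranges: [-3.06, 3.06], [-0.37, 2.12], [-1.25, 1.32], [0.18, 2.47], [-1.1, 4.24], [0.23, 1.98], [-2.94, 2.94]. Speed limits (rad/s): [2.57, 2.57, 3.14, 3.14, 3.14, 3.14, 3.14].

INTERFACE

Orientations are given as [roll, pitch, yaw] about the fixed x, y, z axes, in that order (R = Rz(yaw) Ry(pitch) Rx(roll)).
In Python, from cell import readout, optics, order gives the robot as it stands.
- The arm moves only by the shell command python3 -m jog 'ROWS'. ROWS is a JSON object of lists of equal length, an entry for each row: "claw": the opening, from 0 (shut) to 1 (fully open); "xyz": the shift along the tool's x, y, z each as a share of 0.1 m, from -1 to 1, a list of three; "twist": the turn, a rotation vector about the tool's x, y, z each as a share of 180 degrees, from -1 to 1, a list of three. A call has 1 to 12 rows; each row shifts and turns the commanded pose from where the row before left it, along the tool's axes as they then stand; what a row does not reach is not made up. A row lasts 1/8 s, in which the tool goes at most 62.5 mm and 10.7 degrees, less where a joint would pass 70% of its speed; a pose out of reach is approached as far as the arm can. A call with a number of a shift or a turn outside -1 to 1 is refused whole. A call with a gripper value outside its range is refused whole. The fingers move at their own pace and stop on an object; the grip force is fixed at half the most. Time passes only in rows, so rows that do not move let the fingers close. It gives the time, the measured TCP pose, the force, the opening and the grip force at its end, in the units of the state.
- readout.read_state(): the state, without advancing time (a new reading comes with each control period).
- optics.get_image(name): name is "scene" or "side" or "wrist"; returns a dict with "color" (400x640x3 uint8, red, green, blue), "fovy" (degrees; the focal length in pixels is half the picture's height over the tangent of half this angle, whatever the lens; pixels are square), "cx", "cy" (the principal point, pixels), "k1" (the pictures are not rectified: a ray, as slopes to the right and down, at radius r is drawn at 1 + k1 r^2 times it, then the intrinsics apply), "view" (4x4, takes a point from world to camera coordinates). Camera axes: x right, y up, looking along -z (the intrinsics and any distortion apply to the point x, -y, -z); pixel columns grow to the right and rows downward; lengths in mm; the calibration is good to about 2 mm. A picture is of the moment at which its call begins. There is no depth.
- order.finish_job(): hands the job in; it is judged then, once.
Trained networks look in the newest picture that a camera, given by its name, has taken for a name from the list of things; names that differ only in an ending like _2 or _b are one class to them, and where a whole thing is asked for, a point or a joint stands for the part that bears it (a point fixed in the world has none). Each returns a list of dicts, best first, with "score" (0 to 1); they miss things now and then, are a little off and sometimes report something else, mostly with a low value. They report only what shows in the picture. A call takes as long as a camera call.
- optics.boxes_of(camera, label): "rect" ([left, top, width, height] in pixels, round what is visible of it).
The state is a dict: "clock": time; "qpos": joint angles; "qd": joint speeds; "tau": joint torques, N m; "eef_pos": TCP position; "tool_rot": TCP orientation; "force": force on the tool from outside, world axes, zero at the start; "torque": the same for the moment, N m; "width": finger opening in mm; "gripper_force": force on a finger pad.
Only numpy, scipy, OpenCV 4.12 (cv2) and the standard library are available. Lean on these libraries where they do the work, as an engineer would, in place of code of your own. Each camera call takes 0.05 s, during which the arm holds its last target. There are 200 camera calls.

## Working session

There is one attempt and no reset: what is moved stays moved. The work goes in short steps, Python scripts to look and compute and a shell command to move; the robot and the scene stay as the last step left them, time stands still between calls to the robot, and variables do not carry over. Pictures are saved under pics/ and viewed, at most 10 in all, crops included, and the job is handed in when it is done.

```bash
ls; mkdir -p pics; cat > h.py <<'E'
import numpy as np, cv2
from cell import readout, optics, order
def cam(im):
    h=im['color'].shape[0]; f=h/2/np.tan(np.radians(im['fovy'])/2); return f
def proj(im,P):
    P=np.atleast_2d(P); V=np.array(im['view']); c=P@V[:3,:3].T+V[:3,3]
    s=np.c_[c[:,0]/-c[:,2],-c[:,1]/-c[:,2]]; r2=(s**2).sum(1,keepdims=True)
    return s*(1+im['k1']*r2)*cam(im)+[im['cx'],im['cy']]
def ray(im,uv):
    f=cam(im); d=(np.array(uv,float)-[im['cx'],im['cy']])/f; s=d.copy()
    for _ in range(20): s=d/(1+im['k1']*(s@s))
    V=np.array(im['view']); R=V[:3,:3]; o=-R.T@V[:3,3]; v=R.T@np.array([s[0],-s[1],-1]); return o,v/np.linalg.norm(v)
def onz(im,uv,z):
    o,v=ray(im,uv); return o+v*(z-o[2])/v[2]
def tri(obs):
    A=np.zeros((3,3));b=np.zeros(3)
    for im,uv in obs:
        o,v=ray(im,uv);M=np.eye(3)-np.outer(v,v);A+=M;b+=M@o
    return np.linalg.solve(A,b)
def save(im,n): cv2.imwrite('pics/'+n,im['color'][...,::-1])
E
python3 - <<'E'
from h import *
import pickle
ims={n:optics.get_image(n) for n in('scene','side','wrist')}
for n,im in ims.items():
    save(im,n+'0.png'); print(n,im['fovy'],im['cx'],im['cy'],im['k1'],np.round(im['view'],3).tolist())
pickle.dump(ims,open('ims0.pkl','wb'))
for n in ims:
    for l in('adapter','jig','stop_a','end_stop','side_screw','side_disc','key','key_grip','key_block','bottle','magazine','cutter'):
        print(n,l,[(np.round(d['rect']).tolist(),round(d['score'],2)) for d in optics.boxes_of(n,l)][:4])
print(readout.read_state())
E
```

```text
pics
scene 46.57658164873851 320.10657498454606 202.4458767587172 0.04149873388805241 [[0.716, -0.698, -0.007, -508.312], [0.536, 0.543, 0.646, -294.133], [-0.447, -0.466, 0.763, -1114.525], [0.0, 0.0, 0.0, 1.0]]
side 45.89282248666838 315.0840275459999 203.30802545459093 -0.0842658666360412 [[0.997, -0.071, 0.015, -596.393], [0.036, 0.663, 0.748, -14.786], [-0.063, -0.746, 0.663, -1553.235], [0.0, 0.0, 0.0, 1.0]]
wrist 64.60591157328875 321.75245639328887 203.4269003661862 -0.064729627174473 [[1.0, -0.0, -0.001, -648.934], [0.0, 0.967, -0.256, 33.387], [0.001, 0.256, 0.967, -378.469], [0.0, 0.0, 0.0, 1.0]]
scene adapter [([344.0, 284.0, 50.0, 34.0], 0.69)]
scene jig [([214.0, 166.0, 75.0, 62.0], 0.94)]
scene stop_a [([212.0, 166.0, 80.0, 64.0], 0.55)]
scene end_stop [([212.0, 166.0, 78.0, 61.0], 0.95)]
scene side_screw [([226.0, 187.0, 16.0, 14.0], 0.43)]
scene side_disc [([296.0, 194.0, 51.0, 46.0], 0.74), ([225.0, 188.0, 17.0, 14.0], 0.62)]
scene key [([279.0, 214.0, 31.0, 37.0], 0.95), ([211.0, 164.0, 79.0, 60.0], 0.66)]
scene key_grip [([280.0, 213.0, 27.0, 33.0], 0.91)]
scene k
[... 1636 characters left out ...]
qpos': array([-0.06578805,  0.62840679,  0.03849857,  1.5174456 , -0.02701998,
        0.99631426, -0.02000838]), 'qd': array([-1.21579188e-03, -7.78816693e-04,  3.87571421e-03, -1.14228455e-05,
        3.09900713e-03,  2.09141695e-03,  7.22973314e-04]), 'tau': array([-4.26385232e-04, -5.63263249e+01,  1.22582931e+00, -1.93776673e+01,
        1.09854105e-02,  1.62164299e-03,  3.13804628e-05]), 'eef_pos': array([6.49982443e+02, 2.47207781e-02, 2.31294366e+02]), 'tool_rot': array([-3.14153586e+00, -5.18307193e-05,  1.57074025e+00]), 'force': array([ 0.02239621,  0.20681247, -0.32700446]), 'torque': array([ 0.04068739,  0.02973191, -0.02642975]), 'gripper_force': 0.0, 'width': 85.7430861568117}
```

```bash
python3 - <<'E'
from h import *
import pickle
ims=pickle.load(open('ims0.pkl','rb'))
for n,uv,z in (('scene',(369,301),36),('side',(283,292),30),('side',(310,332),0),('scene',(293,247),30),('side',(278,232),30),('wrist',(156,77),38),('wrist',(146,376),128),('side',(275,200),128),('wrist',(213,33),38),('scene',(252,197),15),('wrist',(366,162),10),('wrist',(258,290),105),('scene',(320,215),50)):
    print(n,uv,np.round(onz(ims[n],uv,z)))
a=ims['scene']['color'][140:340,180:420]; b=ims['side']['color'][140:350,230:380]
A=cv2.resize(a,None,fx=1.75,fy=1.75,interpolation=cv2.INTER_CUBIC);B=cv2.resize(b,(250,350),interpolation=cv2.INTER_CUBIC)
cv2.imwrite('pics/m1.png',np.hstack([A,B])[...,::-1])
E
```

```text
scene (369, 301) [ 478. -406.   36.]
side (283, 292) [ 483. -398.   30.]
side (310, 332) [ 549. -508.    0.]
scene (293, 247) [ 456. -159.   30.]
side (278, 232) [ 472. -169.   30.]
wrist (156, 77) [480. 109.  38.]
wrist (146, 376) [ 475. -177.  128.]
side (275, 200) [ 468. -133.  128.]
wrist (213, 33) [542. 149.  38.]
scene (252, 197) [495.  64.  15.]
wrist (366, 162) [700.  17.  10.]
wrist (258, 290) [588. -92. 105.]
scene (320, 215) [ 570. -144.   50.]
```

View pics/wrist0.png

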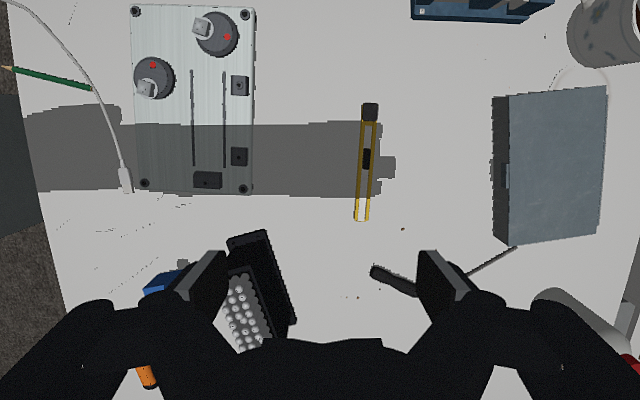

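View pics/m1.png

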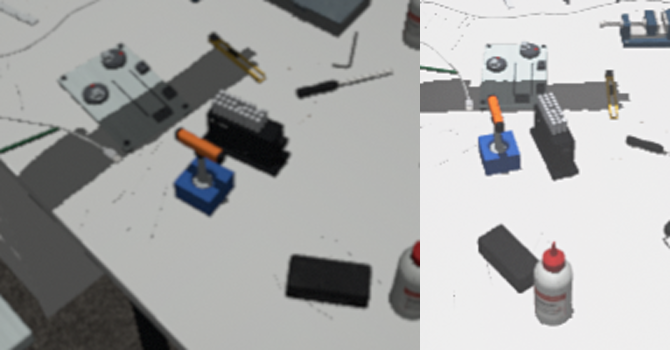

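```bash
python3 -m jog '{"claw":[1,1,1,1],"xyz":[[0,-0.4,0.15],[0,-0.4,0.2],[0,-0.4,0.15],[0,0,0]],"twist":[[0,0,0],[0,0,0],[0,0,0],[0,0,0]]}'; python3 - <<'E'
from h import *
import pickle
im=optics.get_image('wrist'); pickle.dump(im,open('ims1.pkl','wb'))
c=im['color']; print(im['view'].round(3).tolist()); save(im,'w1.png')
for l in ('jig','side_screw','stop_a'):
    print(l,[(np.round(d['rect']).tolist(),round(d['score'],2)) for d in optics.boxes_of('wrist',l)][:4])
E
```

```text
clock: 2.45
eef_pos: [525.7, -0.1, 180.3]
tool_rot: [-3.136, 0.0, 1.571]
force: [0.2, 0.1, 0.2]
width: 85.3
gripper_force: 0.0
[[1.0, -0.0, -0.006, -524.462], [-0.001, 0.967, -0.256, 21.3], [0.006, 0.256, 0.967, -331.917], [0.0, 0.0, 0.0, 1.0]]
jig [([228.0, 2.0, 152.0, 205.0], 0.73), ([474.0, 101.0, 41.0, 136.0], 0.53), ([233.0, 43.0, 51.0, 50.0], 0.32)]
side_screw [([235.0, 41.0, 49.0, 51.0], 0.71)]
stop_a [([230.0, 0.0, 151.0, 207.0], 0.94)]
```

View pics/w1.png

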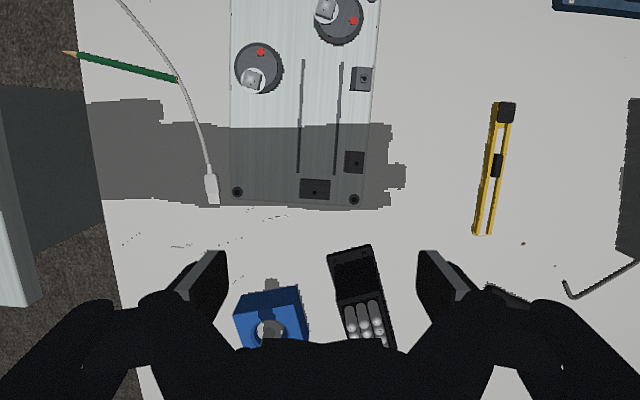

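```bash
python3 - <<'E'
from h import *
import pickle
a=pickle.load(open('ims1.pkl','rb'))['color'][0:214,222:388]
b=pickle.load(open('ims0.pkl','rb'))['wrist']['color'][0:200,126:260]
A=cv2.resize(a,None,fx=2.8,fy=2.8,interpolation=cv2.INTER_CUBIC);B=cv2.resize(b,None,fx=2.4,fy=2.4,interpolation=cv2.INTER_CUBIC)
B=np.vstack([B,np.zeros((A.shape[0]-B.shape[0],B.shape[1],3),np.uint8)])
M=np.hstack([A,B]);print(M.shape,A.shape)
M=np.clip((M/255.)**.7*255,0,255).astype(np.uint8)
cv2.imwrite('pics/m2.png',M[...,::-1])
E
```

```text
(599, 787, 3) (599, 465, 3)
```

View pics/m2.png

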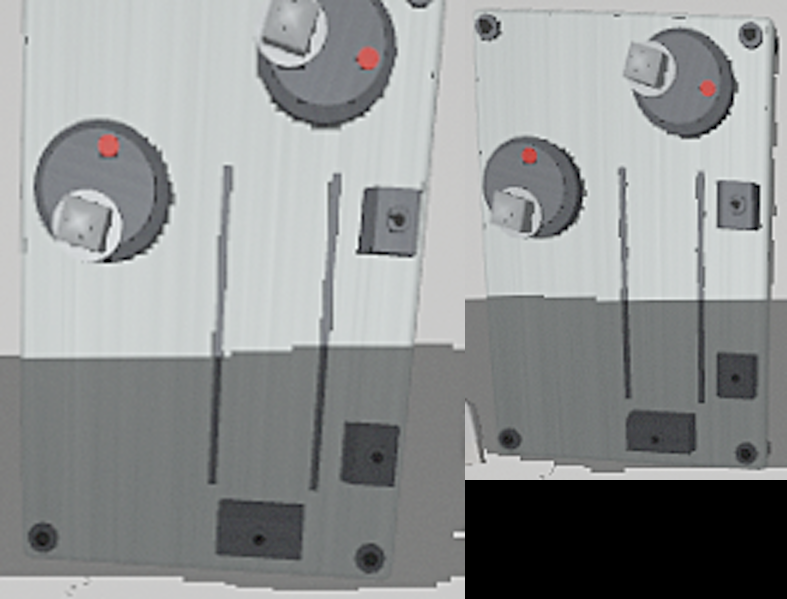

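```bash
cat > jigfit.py <<'E'
from h import *
import pickle
from scipy.optimize import least_squares
im1=pickle.load(open('ims1.pkl','rb')); im0=pickle.load(open('ims0.pkl','rb'))['wrist']
s,e=(-60.7,30,26),(0,91.7,26)
P1=[(s,(87,227)),(e,(292,32)),((-15,-76,24),(215,556)),((15,-76,24),(303,560)),((45,48,24),(421,190)),((45,-48,24),(396,487)),((-87,-85,12),(22,572)),((49,-85,12),(393,578))]
P0=[(s,(515,212.5)),(e,(650,69)),((-15,-76,24),(627,449)),((15,-76,24),(694,453)),((-87,119,12),(474,11)),((-87,-85,12),(492,456)),((49,-85,12),(766,468))]
u1=np.array([(u/2.8+222,v/2.8) for _,(u,v) in P1]); u0=np.array([((u-465)/2.4+126,v/2.4) for _,(u,v) in P0])
def W(p,L):
    L=np.array(L,float);c,sn=np.cos(p[2]),np.sin(p[2])
    return np.c_[p[0]+c*L[:,0]-sn*L[:,1],p[1]+sn*L[:,0]+c*L[:,1],L[:,2]+p[3]]
def res(p,w=(0,1)):
    r=[]
    if 0 in w: r.append(proj(im0,W(p,[l for l,_ in P0]))-u0)
    if 1 in w: r.append(proj(im1,W(p,[l for l,_ in P1]))-u1)
    return np.vstack(r).ravel()
if __name__=='__main__':
    for w in ((0,1),(0,),(1,)):
        for fixz in (0,1):
            if fixz: f=least_squares(lambda p:res(np.r_[p,0],w),[525,60,0.05],loss='soft_l1')
            else: f=least_squares(lambda p:res(p,w),[525,60,0.05,0],loss='soft_l1')
            print(w,f.x.round(3),np.abs(f.fun).max().round(2),np.sqrt((f.fun**2).mean()).round(2))
    f=least_squares(res,[525,60,0.05,0],loss='soft_l1');print(f.fun.reshape(-1,2).round(1).tolist())
E
python3 jigfit.py
```

```text
(0, 1) [ 5.2220e+02  6.4861e+01 -6.0000e-02 -1.0360e+00] 4.57 1.17
(0, 1) [ 5.2232e+02  6.4857e+01 -6.1000e-02] 4.34 1.17
(0,) [ 5.21614e+02  6.53440e+01 -6.00000e-02 -2.18200e+00] 2.27 1.02
(0,) [ 5.22396e+02  6.53250e+01 -6.10000e-02] 1.86 1.06
(1,) [ 5.22237e+02  6.45690e+01 -5.90000e-02 -8.74000e-01] 4.14 1.16
(1,) [ 5.22248e+02  6.45710e+01 -5.90000e-02] 3.92 1.15
[[1.5, 0.7], [0.0, 0.4], [0.4, 0.8], [-1.6, 0.6], [-1.4, -0.8], [2.2, -0.2], [0.2, 1.3], [0.4, 0.1], [-1.0, -0.8], [0.5, -0.4], [-0.3, -0.0], [0.2, -0.3], [-0.4, -0.3], [-0.0, -4.6], [-0.2, 1.1]]
```

```bash
python3 -m jog '{"claw":[1,1,1,1,1,1],"xyz":[[-0.54,-0.1,-0.1],[-0.54,-0.1,-0.1],[-0.54,-0.1,-0.1],[-0.54,-0.1,-0.1],[-0.54,-0.1,-0.1],[0,0,0]],"twist":[[0,0,0],[0,0,0],[0,0,0],[0,0,0],[0,0,0],[0,0,0]]}'; python3 - <<'E'
from h import *
import pickle
im=optics.get_image('wrist'); pickle.dump(im,open('ims2.pkl','wb'))
print(im['view'].round(3).tolist()); save(im,'w2.png')
for l in ('adapter','key','key_block','bottle'):
    print(l,[(np.round(d['rect']).tolist(),round(d['score'],2)) for d in optics.boxes_of('wrist',l)][:4])
E
```

```text
clock: 3.4
eef_pos: [479.6, -276.9, 232.6]
tool_rot: [3.139, 0.005, 1.562]
force: [0.2, -0.0, 0.4]
width: 85.5
gripper_force: 0.0
[[1.0, -0.01, 0.003, -482.755], [0.01, 0.965, -0.261, 297.564], [-0.0, 0.261, 0.965, -306.905], [0.0, 0.0, 0.0, 1.0]]
adapter [([285.0, 221.0, 90.0, 99.0], 0.59)]
key [([285.0, 0.0, 40.0, 99.0], 0.88)]
key_block [([268.0, 17.0, 82.0, 85.0], 0.98), ([283.0, 221.0, 87.0, 100.0], 0.26)]
bottle [([355.0, 308.0, 49.0, 42.0], 0.82)]
```

View pics/w2.png

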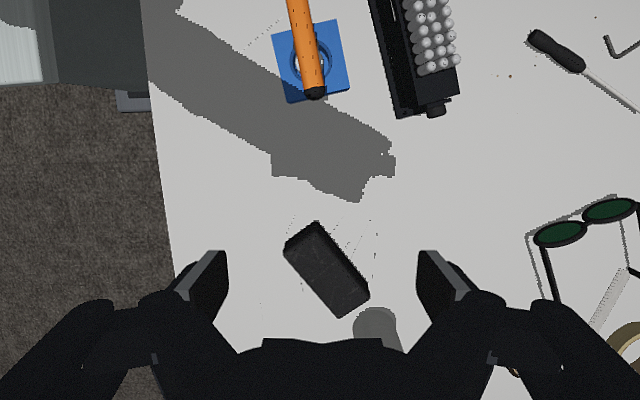

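```bash
cat > boxfit.py <<'E'
from h import *
from scipy.optimize import minimize
def comp(m,seed):
    n,l=cv2.connectedComponents(m.astype(np.uint8)); return l==l[seed[1],seed[0]]
def corners(p,dim,z0=0):
    X=np.array([(i*dim[0]/2,j*dim[1]/2,k) for i in(-1,1) for j in(-1,1) for k in(z0,dim[2]+z0)])
    c,s=np.cos(p[2]),np.sin(p[2]); return np.c_[p[0]+c*X[:,0]-s*X[:,1],p[1]+s*X[:,0]+c*X[:,1],X[:,2]+(p[3] if len(p)>3 else 0)]
def cost(p,obs,dim):
    t=0
    for im,m in obs:
        u=proj(im,corners(p,dim)); h=cv2.convexHull((u*16).astype(np.float32)).round().astype(np.int32)
        S=4; M=np.zeros((m.shape[0]*S,m.shape[1]*S),np.uint8)
        hh=((h/16+.5)*S-.5)*16
        cv2.fillConvexPoly(M,hh.round().astype(np.int32),255,cv2.LINE_AA,4)
        R=cv2.resize(M,(m.shape[1],m.shape[0]),interpolation=cv2.INTER_AREA)/255.
        t+=np.abs(R-m).sum()/m.sum()
    return t
def fit(p0,obs,dim,st=(8,8,.1,4)):
    p0=np.array(p0,float);n=len(p0)
    sim=np.vstack([p0]+[p0+np.eye(n)[i]*st[i] for i in range(n)])
    r=minimize(cost,p0,(obs,dim),'Nelder-Mead',options=dict(initial_simplex=sim,xatol=.02,fatol=1e-4,maxiter=300)); return r.x,r.fun
E
python3 - <<'E'
from boxfit import *
import pickle
w=pickle.load(open('ims2.pkl','rb')); I=pickle.load(open('ims0.pkl','rb'))
obs={}
for n,im,seed,th in(('w',w,(325,275),75),('scene',I['scene'],(369,303),75),('side',I['side'],(275,290),75)):
    m=comp(im['color'].max(2)<th,seed); ys,xs=np.nonzero(m); print(n,m.sum(),xs.min(),xs.max(),ys.min(),ys.max(),im['color'][seed[1],seed[0]]); obs[n]=(im,m.astype(float))
for k in(['w'],['scene'],['w','scene'],['w','scene','side']):
    o=[obs[i] for i in k]
    best=min((fit([478,-402,y]+([0] if len(k)>1 else []),o,(54,116,36)) for y in(.3,.8,1.3,-.5)),key=lambda r:r[1]); print(k,best[0].round(2),round(best[1],3))
E
```

```text
w 4382 283 369 221 318 [43 43 42]
scene 1120 344 391 286 315 [26 27 27]
side 182888 0 639 0 399 [76 76 76]
['w'] [ 486.55 -394.25    0.6 ] 0.109
['scene'] [ 485.4  -392.8     0.65] 0.199
['w', 'scene'] [ 486.33 -396.74    0.63   -8.6 ] 0.259
['w', 'scene', 'side'] [ 486.33 -396.74    0.63   -8.6 ] 1.256
```

```bash
cat >> h.py <<'E'
from scipy.spatial.transform import Rotation as Ro
def st(): 
    s=readout.read_state(); return np.array(s['eef_pos']),Ro.from_euler('xyz',s['tool_rot']),s
def plan(tgt,yaw,pos=None,R=None):
    "total tool-axis shift (0.1 m units) and twist share, if shifted before turning"
    p,r,s=st(); p=p if pos is None else np.array(pos)
    d=r.inv().apply(np.array(tgt)-p)/100; T=Ro.from_euler('xyz',[np.pi,0,yaw]); tw=(r.inv()*T).as_rotvec()/np.pi
    print('now',p.round(1),s['tool_rot'].round(4),'force',s['force'].round(1),'w',round(s['width'],1)); print('shift',d.round(3),'twist',tw.round(4))
    return d,tw
E
python3 - <<'E'
from h import *
plan((486.5,-394,140),.6+np.pi/2)
print(st()[2]['qpos'].round(3),st()[2]['clock'])
from boxfit import *
import pickle
w=pickle.load(open('ims2.pkl','rb'))
for th in(60,90,105):
    m=comp(w['color'].max(2)<th,(325,275)).astype(float); print(th,m.sum(),fit([486,-394,.6],[(w,m)],(54,116,36)))
print(w['color'].max(2)[200:330:4,300],w['color'].max(2)[300,330:400:4])
E
```

```text
now [ 480.9 -268.3  231.1] [ 3.1415e+00 -1.0000e-03  1.5735e+00] force [ 0.7 -0.1 -0.5] w 85.4
shift [-1.258  0.053  0.91 ] twist [ 1.000e-04 -3.000e-04 -1.901e-01]
[ 0.436  0.486  0.033  1.798 -0.022  0.858  0.482] 3.65
60 4356.0 (array([ 486.12296784, -393.9004643 ,    0.59824766]), np.float64(0.11499396820252435))
90 4460.0 (array([ 486.49308497, -393.45465766,    0.6136068 ]), np.float64(0.09223511826255165))
105 4478.0 (array([ 486.83257701, -393.94948173,    0.61909606]), np.float64(0.08854705794778832))
[193 193 193 193 192 193 192 197   5  22  24  44  52  43  47  47  39  43
  41 110 181 169 191 191 191 192 190 190 191 192 191 190 189] [ 45  43  47  43  42  47  46  41  43  15 198 190 191 191 191 192 191 191]
```

```bash
python3 -m jog '{"claw":[1,1,1,1,1,1,1,1],"xyz":[[-0.42,0.018,0.30],[-0.42,0.018,0.3],[-0.42,0.018,0.3],[0,0,0],[0,0,0],[0,0,0],[0,0,0],[0,0,0]],"twist":[[0,0,0],[0,0,0],[0,0,0],[0,0,-0.0485],[0,0,-0.0485],[0,0,-0.0485],[0,0,-0.0485],[0,0,0]]}'; python3 - <<'E'
from h import *
import pickle
im=optics.get_image('wrist'); pickle.dump(im,open('ims3.pkl','wb')); save(im,'w3.png')
from boxfit import *
w=pickle.load(open('ims2.pkl','rb'))
m2=comp(w['color'].max(2)<105,(325,275)).astype(float)
u=proj(im,[[486.5,-394,36]])[0].round().astype(int);print(u)
m3=im['color'].max(2)<105
print(im['color'].max(2)[u[1],::16],im['color'].max(2)[::16,u[0]])
plan((486.5,-394,140),.61+np.pi/2)
E
```

```text
clock: 4.65
eef_pos: [486.3, -394.7, 141.1]
tool_rot: [3.141, -0.001, 2.181]
force: [0.5, -0.1, -0.1]
width: 85.1
gripper_force: 0.0
[323 201]
[ 49  65  61  55 174 174 174 174 175 175 176 176 176 175 176 174  85  88
  95  24   7  17  90  87  87  91 176 176 176 175 175 176 176 174 175 174
 174 172 173 172] [ 86  85  85  85  87  87  87  88  42  20  20  18  22  21  16  19  21 176
  75  75  77  76  25  20  18]
now [ 486.1 -394.9  141.1] [ 3.1410e+00 -5.0000e-04  2.1791e+00] force [-0.1  0.3 -0.4] w 85.1
shift [0.005 0.008 0.011] twist [ 0.0002 -0.0002 -0.0005]
```

View pics/w3.png

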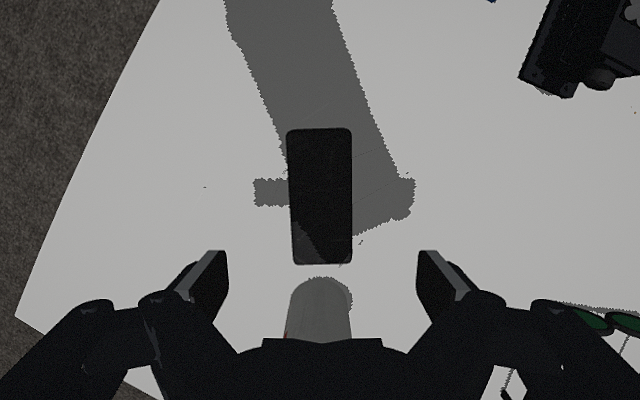

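```bash
python3 - <<'E'
from boxfit import *
import pickle
w=pickle.load(open('ims2.pkl','rb'));im=pickle.load(open('ims3.pkl','rb'))
m2=comp(w['color'].max(2)<105,(325,275)).astype(float)
m3=comp(im['color'].max(2)<62,(320,200)).astype(float); ys,xs=np.nonzero(m3); print(xs.min(),xs.max(),ys.min(),ys.max())
print(fit([486,-394,.6],[(im,m3)],(54,116,36)))
print(fit([486,-394,.6,0],[(im,m3),(w,m2)],(54,116,36)))
E
```

```text
285 351 128 264
(array([ 484.84617451, -395.54478529,    0.61413623]), np.float64(0.10350739658996043))
(array([ 485.71680435, -397.42919548,    0.6332759 ,  -11.07868985]), np.float64(0.07816017332737177))
```

```bash
python3 -m jog '{"claw":[1,1,1,1,1,0,0,0,0,0,0],"xyz":[[0,0,0.5],[0,0,0.5],[0,0,0.25],[0,0,0.11],[0,0,0],[0,0,0],[0,0,0],[0,0,0],[0,0,0],[0,0,0],[0,0,0]],"twist":[[0,0,0],[0,0,0],[0,0,0],[0,0,0],[0,0,0],[0,0,0],[0,0,0],[0,0,0],[0,0,0],[0,0,0],[0,0,0]]}'; python3 -c "
from h import *
plan((486,-395,4),2.18)"
```

```text
clock: 6.08
eef_pos: [486.4, -396.7, 7.2]
tool_rot: [3.141, 0.003, 2.18]
force: [-0.0, 0.8, 6.1]
width: 52.4
gripper_force: 62.9
now [ 486.4 -396.7    7.2] [3.1407e+00 2.6000e-03 2.1802e+00] force [-0.   0.8  6.1] w 52.4
shift [0.016 0.007 0.032] twist [0.0003 0.0008 0.0001]
```

```bash
python3 -m jog '{"claw":[0,0,0,0,0,0,0,0,0],"xyz":[[0,0,-0.2],[0,0,-0.5],[0,0,-0.6],[0,0,-0.45],[0,0,0],[0,0,0],[0,0,0],[0,0,0],[0,0,0]],"twist":[[0,0,0],[0,0,0],[0,0,0],[0,0,0],[0,0,0.0533],[0,0,0.0533],[0,0,0.0533],[0,0,0.0533],[0,0,0]]}'; python3 -c "
from h import *
plan((518,68.4,180),1.511)
import pickle
im=optics.get_image('wrist'); pickle.dump(im,open('ims4.pkl','wb')); save(im,'w4.png')"
```

```text
clock: 7.2
eef_pos: [485.3, -395.6, 181.2]
tool_rot: [3.141, 0.0, 1.512]
force: [-0.5, -0.2, -2.3]
width: 52.3
gripper_force: 64.4
now [ 485.3 -395.6  181.2] [3.1413e+00 2.0000e-04 1.5123e+00] force [-0.5 -0.2 -2.3] w 52.3
shift [4.651 0.055 0.011] twist [0.0001 0.0001 0.0004]
```

View pics/w4.png

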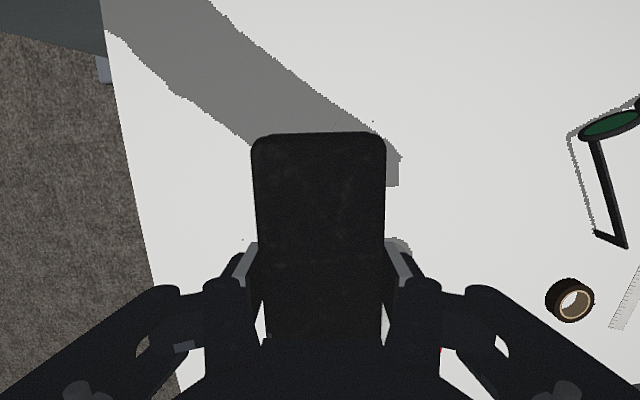

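```bash
python3 -c "
from h import *
import pickle
im=pickle.load(open('ims4.pkl','rb'))
p,R,s=st()
for uv,z in(((318,131),174),((318,131),210),((318,136),210),((256,200),210),((385,200),210)): print(uv,R.inv().apply(onz(im,uv,z)-p).round(1))
print(im['color'].max(2)[124:145,318])
"
python3 -m jog '{"claw":[0,0,0,0,0,0,0,0,0,0],"xyz":[[0.3,0,0],[0.55,0,0],[0.55,0.01,0],[0.55,0.01,0],[0.55,0.01,0],[0.55,0.01,0],[0.55,0.01,0],[0.55,0,0],[0.5,0,0],[0,0,0]],"twist":[[0,0,0],[0,0,0],[0,0,0],[0,0,0],[0,0,0],[0,0,0],[0,0,0],[0,0,0],[0,0,0],[0,0,0]]}'; python3 -c "
from h import *
plan((518,68.4,100),1.511)"
```

```text
(318, 131) [59.4 -1.8  7.1]
(318, 131) [ 60.5  -1.4 -28.9]
(318, 136) [ 58.8  -1.4 -28.9]
(256, 200) [ 35.4 -24.7 -28.9]
(385, 200) [ 35.3  23.5 -28.9]
[120 119 119 120 118 119 120 130  69  20  17  26  29  24  25  28  21  29
  28  29  32]
clock: 8.5
eef_pos: [518.4, 74.1, 180.8]
tool_rot: [3.141, -0.004, 1.522]
force: [-0.4, -0.8, -2.6]
width: 52.5
gripper_force: 64.4
now [518.4  74.1 180.8] [ 3.1409 -0.0037  1.5223] force [-0.4 -0.8 -2.6] w 52.5
shift [-0.06  -0.002  0.808] twist [ 0.0002 -0.0012  0.0036]
```

```bash
python3 -m jog '{"claw":[0,0,0,0,0],"xyz":[[0,0,0.4],[0,0,0.5],[0,0,0.3],[0,0,0],[0,0,0]],"twist":[[0,0,0],[0,0,0],[0,0,0],[0,0,0],[0,0,0]]}'; python3 -c "
from h import *
plan((518,67.9,60),1.511)
for n in('scene','side'):
    im=optics.get_image(n); save(im,n+'5.png')
    import pickle; pickle.dump(im,open(n+'5.pkl','wb'))
"
```

```text
clock: 9.12
eef_pos: [519.5, 67.5, 61.5]
tool_rot: [3.14, -0.0, 1.511]
force: [0.1, -0.5, -2.6]
width: 51.9
gripper_force: 64.4
now [519.5  67.5  61.5] [ 3.1396e+00 -5.0000e-04  1.5107e+00] force [ 0.1 -0.5 -2.6] w 51.9
shift [ 0.003 -0.015  0.015] twist [ 0.0006 -0.0002 -0.0001]
```

```bash
python3 -m jog '{"claw":[0,0,0,0,0],"xyz":[[0,-0.015,0.15],[0,0,0.12],[0,0,0.08],[0,0,0.05],[0,0,0]],"twist":[[0,0,0],[0,0,0],[0,0,0],[0,0,0],[0,0,0]]}'; python3 -c "
from h import *
plan((518,67.9,19.3),1.511)"
```

```text
clock: 9.85
eef_pos: [516.8, 67.9, 19.9]
tool_rot: [-3.141, 0.0, 1.51]
force: [-0.0, 0.1, -3.8]
width: 52.0
gripper_force: 64.4
now [516.8  67.9  19.9] [-3.1411e+00  1.0000e-04  1.5105e+00] force [-0.   0.1 -3.8] w 52.0
shift [0.    0.012 0.006] twist [-0.0002  0.     -0.0002]
```

```bash
python3 -m jog '{"claw":[0,0,0],"xyz":[[0,0.01,0.012],[0,0,0.006],[0,0,0]],"twist":[[0,0,0],[0,0,0],[0,0,0]]}'
```

```text
clock: 10.22
eef_pos: [518.1, 68.0, 19.2]
tool_rot: [3.141, -0.0, 1.511]
force: [-1.8, -0.1, 5.5]
width: 51.9
gripper_force: 65.4
```

```bash
python3 -m jog '{"claw":[0,0,0],"xyz":[[0,0,0.01],[0,0,0],[0,0,0]],"twist":[[0,0,0],[0,0,0],[0,0,0]]}'
```

```text
clock: 10.6
eef_pos: [518.2, 67.9, 19.1]
tool_rot: [3.141, -0.0, 1.51]
force: [-3.0, -0.4, 14.9]
width: 52.1
gripper_force: 66.5
```

```bash
python3 -m jog '{"claw":[0,0.76,0.76,0.76,0.76,0.76,0.76,0.76,0.76],"xyz":[[0,0,-0.012],[0,0,0],[0,0,0],[0,0,0],[0,0,-0.1],[0,0,-0.4],[0,0,-0.5],[0,0,-0.5],[0,0,0]],"twist":[[0,0,0],[0,0,0],[0,0,0],[0,0,0],[0,0,0],[0,0,0],[0,0,0],[0,0,0],[0,0,0]]}'; python3 -c "
from h import *
# back off so the wrist camera sees the jig on the way to the key
plan((480,-60,250),1.511)"
```

```text
clock: 11.72
eef_pos: [520.8, 68.3, 173.0]
tool_rot: [3.133, -0.002, 1.51]
force: [0.1, -0.4, -0.2]
width: 64.9
gripper_force: 0.0
now [520.8  68.3 173. ] [ 3.1329e+00 -2.1000e-03  1.5103e+00] force [ 0.1 -0.4 -0.2] w 64.9
shift [-1.304 -0.323 -0.776] twist [ 0.0028 -0.0007 -0.0002]
```

```bash
python3 -m jog '{"claw":[1,1,1,1],"xyz":[[-0.35,0,-0.1],[-0.35,0,-0.1],[0,0,0],[0,0,0]],"twist":[[0,0,0],[0,0,0],[0,0,0],[0,0,0]]}'; python3 -c "
from h import *
import pickle
im=optics.get_image('wrist'); pickle.dump(im,open('ims6.pkl','wb')); save(im,'w6.png')
plan((475,-235,230),1.511)"; python3 -m jog '{"claw":[1,1,1,1,1,1,1],"xyz":[[-0.55,-0.1,-0.05],[-0.55,-0.1,-0.05],[-0.55,-0.1,-0.05],[-0.55,-0.1,-0.05],[-0.2,-0.1,0],[0,0,0],[0,0,0]],"twist":[[0,0,0],[0,0,0],[0,0,0],[0,0,0],[0,0,0],[0,0,0],[0,0,0]]}'; python3 -c "
from h import *
import pickle
im=optics.get_image('wrist'); pickle.dump(im,open('ims7.pkl','wb')); save(im,'w7.png')
a=cv2.imread('pics/w6.png');b=cv2.imread('pics/w7.png')
a=a[0:240,200:400];b=b[0:300,180:480]
a=cv2.resize(a,None,fx=2,fy=2,interpolation=cv2.INTER_CUBIC);b=cv2.resize(b,None,fx=1.3,fy=1.3,interpolation=cv2.INTER_CUBIC)
M=np.zeros((480,790,3),np.uint8);M[:480,:400]=a;M[:390,400:790]=b;cv2.imwrite('pics/m3.png',M)"
```

```text
clock: 12.22
eef_pos: [513.2, -1.4, 188.2]
tool_rot: [-3.14, -0.001, 1.511]
force: [-0.3, -0.2, 0.8]
width: 85.5
gripper_force: 0.0
now [513.3  -0.9 188.1] [-3.1403e+00 -6.0000e-04  1.5116e+00] force [ 0.1  0.8 -0.5] w 85.2
shift [-2.359 -0.244 -0.42 ] twist [-0.0004 -0.0002  0.0002]
clock: 13.15
eef_pos: [450.2, -236.4, 208.3]
tool_rot: [-3.141, -0.002, 1.513]
force: [-0.4, 0.7, -0.5]
width: 85.3
gripper_force: 0.0
```

View pics/m3.png

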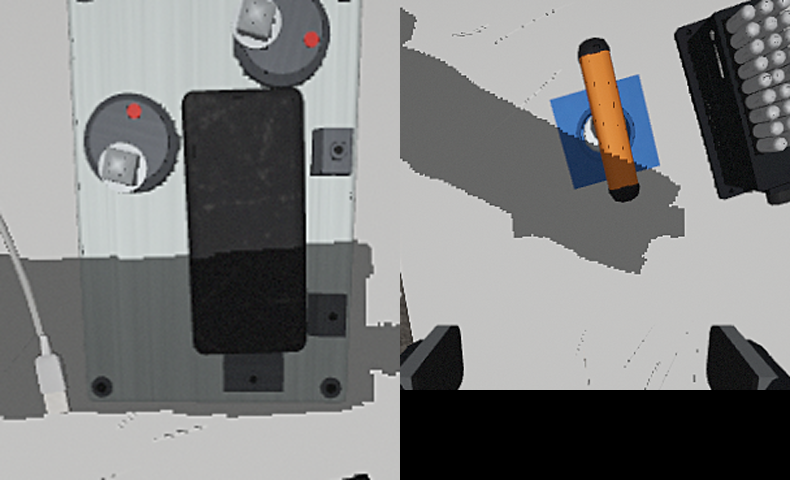

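```bash
python3 - <<'E'
from h import *
import pickle
im=pickle.load(open('ims7.pkl','rb')); c=im['color'].astype(int)
m=((c[...,0]-c[...,2]>50)&(c[...,0]>80)).astype(np.uint8)
n,l,s,ce=cv2.connectedComponentsWithStats(m); k=1+s[1:,4].argmax(); print(s[k],ce[k])
rc=cv2.minAreaRect(np.argwhere(l==k)[:,::-1].astype(np.float32)); print(rc)
q=lambda x,y:((x-400)/1.3+180,y/1.3)
e1,e2=q(593,41),q(625,199)
for z in(117,124,128):
    a,b=onz(im,e1,z),onz(im,e2,z); C=onz(im,ce[k],z); print(z,a.round(1),b.round(1),'mid',((a+b)/2).round(1),'len',np.linalg.norm(a-b).round(1),'orange c',C.round(1),'yaw',np.arctan2(*(a-b)[1::-1]).round(3))
# orange axis direction
box=cv2.boxPoints(rc); d=[(box[i]+box[(i+1)%4])/2 for i in range(4)]
pr=sorted([(np.linalg.norm(d[0]-d[2]),0),(np.linalg.norm(d[1]-d[3]),1)])[1][1]
a,b=onz(im,d[pr],124),onz(im,d[pr+2],124); print('orange yaw',np.arctan2(*(a-b)[1::-1]),np.linalg.norm(a-b))
# block top corners
B=[q(551,100),q(639,75),q(660,164),q(575,188)]
P=np.array([onz(im,u,40) for u in B]); print('block',P.mean(0).round(1),[np.linalg.norm(P[i]-P[i-1]).round(1) for i in range(4)])
# height: stereo of the orange blob with scene, side
I=pickle.load(open('ims0.pkl','rb'))
obs=[(im,ce[k])]
for n_ in('scene','side'):
    c=I[n_]['color'].astype(int); mm=((c[...,0]-c[...,2]>60)&(c[...,0]>120)&(c[...,1]>0.35*c[...,0])).astype(np.uint8)
    nn,ll,ss,cc=cv2.connectedComponentsWithStats(mm)
    for j in range(1,nn):
        if ss[j,4]>60: print(n_,ss[j],cc[j].round(1)); 
        x,y=cc[j]
        if ss[j,4]>60 and 262<x<312 and 190<y<255: obs.append((I[n_],cc[j]))
print(len(obs),tri(obs).round(1),tri(obs[:2]).round(1))
E
```

```text
[ 318   39   45  107 2456] [340.07776873  91.32247557]
((339.98236083984375, 91.67059326171875), (105.86207580566406, 23.9708194732666), 77.47119140625)
117 [ 461.8 -113.2  117. ] [ 475.4 -197.   117. ] mid [ 468.6 -155.1  117. ] len 84.9 orange c [ 467.8 -153.   117. ] yaw 1.733
124 [ 461.5 -115.   124. ] [ 474.8 -196.3  124. ] mid [ 468.2 -155.6  124. ] len 82.4 orange c [ 467.4 -153.6  124. ] yaw 1.733
128 [ 461.4 -116.   128. ] [ 474.4 -195.9  128. ] mid [ 467.9 -155.9  128. ] len 81.0 orange c [ 467.2 -153.9  128. ] yaw 1.733
orange yaw 1.75151313769731 70.25008012211615
block [ 470.7 -156.2   40. ] [np.float64(64.8), np.float64(64.8), np.float64(64.2), np.float64(65.4)]
scene [282 214  24  15 133] [293.4 221.1]
side [271 197   9  17  96] [274.7 205.1]
side [304 290  13  10 104] [309.8 294.7]
side [452 317  36  31 167] [470.3 332.3]
3 [ 467.1 -154.3  126.2] [ 467.7 -153.9  124.5]
```

```bash
python3 - <<'E'
from h import *
import pickle
q=lambda x,y:((x-400)/1.3+180,y/1.3)
im=pickle.load(open('ims7.pkl','rb'))
for u in((677,30),(720,195)): print('mag',onz(im,q(*u),105).round(0))
im1=pickle.load(open('ims1.pkl','rb'));im6=pickle.load(open('ims6.pkl','rb'));im0=pickle.load(open('ims0.pkl','rb'))['wrist']
for im,f,o in((im1,2.8,(222,0)),(im6,2,(200,0)),(im0,2.4,(126-465/2.4,0))):
    g=lambda p,z:onz(im,(p[0]/f+o[0],p[1]/f),z)
    S,sd,E,ed={2.8:((87,227),(108,146),(292,32),(368,58)),2:((122,167),(134,111),(257,23),(311,39)),2.4:((515,212.5),(529,156),(650,69),(708,88))}[f]
    J=np.array([522.3,64.8]);
    for n,p,d,b in(('side',S,sd,0),('end',E,ed,-np.pi/2)):
        P=g(p,26);v=g(d,24)-P; a=np.arctan2(v[1],v[0]); print(n,P.round(1),'disc yaw',a.round(3),'q',(1.4-(a+.06-b)).round(3), np.linalg.norm(v[:2]).round(1))
c,s=np.cos(-.06),np.sin(-.06)
for L in((-60.7,30),(0,91.7)): print('model',522.3+c*L[0]-s*L[1],64.8+s*L[0]+c*L[1])
plan((468.2,-155.3,160),1.745)
E
```

```text
mag [ 509. -107.  105.]
mag [ 534. -199.  105.]
side [463.3  98.4  26. ] disc yaw 1.283 q 0.057 25.7
end [528.6 155.4  26. ] disc yaw -0.283 q 0.052 24.5
side [463.2  99.1  26. ] disc yaw 1.269 q 0.071 25.3
end [528.4 156.   26. ] disc yaw -0.302 q 0.071 24.8
side [462.4  99.1  26. ] disc yaw 1.248 q 0.092 25.2
end [528.1 156.5  26. ] disc yaw -0.312 q 0.081 25.2
model 463.5081474203164 98.38583139135841
model 527.798699394165 156.33498951205823
now [ 450.3 -236.3  208.4] [-3.1415e+00 -1.3000e-03  1.5138e+00] force [-0.1  0.7 -0.5] w 85.6
shift [0.818 0.133 0.485] twist [ 0.     -0.0004 -0.0736]
```

```bash
python3 -m jog '{"claw":[0.4,0.4,0.4,0.4,0.4,0.4],"xyz":[[0.41,0.067,0.2],[0.41,0.067,0.285],[0,0,0],[0,0,0],[0,0,0],[0,0,0]],"twist":[[0,0,0],[0,0,0],[0,0,-0.037],[0,0,-0.037],[0,0,0],[0,0,0]]}'; python3 -c "
from h import *
import pickle
plan((468.2,-155.3,98),1.745)
im=optics.get_image('wrist'); pickle.dump(im,open('ims8.pkl','wb')); save(im,'w8.png')
p,R,s=st(); c=im['color'].astype(int)
m=((c[...,0]-c[...,2]>50)&(c[...,0]>80)).astype(np.uint8)
n,l,ss,ce=cv2.connectedComponentsWithStats(m); k=1+ss[1:,4].argmax(); print(ss[k],ce[k])
for r in range(ss[k,1]+4,ss[k,1]+ss[k,3]-4,8):
    x=np.nonzero(l[r]==k)[0]; P=[R.inv().apply(onz(im,(v,r),126)-p).round(1)[:2] for v in(x.min(),x.max())]; print(r,P)
"
```

```text
clock: 13.95
eef_pos: [468.0, -156.7, 160.2]
tool_rot: [3.141, -0.0, 1.742]
force: [-0.2, 0.9, 0.0]
width: 34.1
gripper_force: 0.0
now [ 468.  -156.7  160.2] [ 3.1414e+00 -3.0000e-04  1.7423e+00] force [-0.2  0.9  0. ] w 34.1
shift [0.013 0.005 0.622] twist [ 0.0001 -0.0001 -0.0009]
[ 308  172   28  113 2873] [322.45388096 226.75774452]
176 [array([33.7, -7.9]), array([33.7,  7.4])]
184 [array([29.1, -7.4]), array([29.1,  7.4])]
192 [array([24.4, -7.5]), array([24.4,  7.5])]
200 [array([19.7, -7.5]), array([19.7,  7.5])]
208 [array([14.9, -7.6]), array([14.9,  7.6])]
216 [array([10. , -7.6]), array([10. ,  7.6])]
224 [array([ 5.1, -7.1]), array([5.1, 7.7])]
232 [array([ 0.1, -6.5]), array([0.1, 7.7])]
240 [array([-5. , -6.6]), array([-5. ,  7.8])]
248 [array([-10.2,  -6.6]), array([-10.2,   7.8])]
256 [array([-15.4,  -6.7]), array([-15.4,   7.9])]
264 [array([-20.7,  -6.8]), array([-20.7,   7.9])]
272 [array([-26.1,  -6.8]), array([-26.1,   8. ])]
280 [array([-31.6,  -6.9]), array([-31.6,   8.1])]
```

```bash
python3 -m jog '{"claw":[0.4,0.4,0.4,0.4,0,0,0,0],"xyz":[[0.01,0.003,0.3],[0,0,0.2],[0,0,0.12],[0,0,0],[0,0,0],[0,0,0],[0,0,0],[0,0,0]],"twist":[[0,0,0],[0,0,0],[0,0,0],[0,0,0],[0,0,0],[0,0,0],[0,0,0],[0,0,0]]}'; python3 -c "
from h import *
plan((468.2,-155.3,98),1.745)"
```

```text
clock: 15.0
eef_pos: [468.4, -156.7, 98.9]
tool_rot: [3.14, 0.001, 1.743]
force: [0.0, -0.8, 5.9]
width: 15.1
gripper_force: 59.5
now [ 468.4 -156.7   98.9] [3.1400e+00 7.0000e-04 1.7428e+00] force [ 0.  -0.8  5.9] w 15.1
shift [ 0.014 -0.     0.009] twist [ 0.0005  0.0002 -0.0007]
```

```bash
python3 -m jog '{"claw":[0,0,0,0,0,0,0,0],"xyz":[[0,0,-0.2],[0,0,-0.3],[0,0,-0.35],[0,0,0],[0,0,0],[0,0,0],[0,0,0],[0,0,0]],"twist":[[0,0,0],[0,0,0],[0,0,0],[0,0,0.05],[0,0,0.05],[0,0,0.05],[0,0,0],[0,0,0]]}'; python3 -c "
from h import *
plan((463.3,98.6,150),1.27)"
```

```text
clock: 16.0
eef_pos: [467.5, -156.2, 183.0]
tool_rot: [-3.141, -0.0, 1.275]
force: [0.9, 0.4, -2.7]
width: 15.2
gripper_force: 59.0
now [ 467.5 -156.2  183. ] [-3.1408e+00 -1.0000e-04  1.2745e+00] force [ 0.9  0.4 -2.7] w 15.2
shift [ 2.425 -0.784  0.33 ] twist [-0.0002 -0.      0.0014]
```

```bash
python3 -m jog '{"claw":[0,0,0,0,0,0,0,0],"xyz":[[0.3,-0.1,0],[0.53,-0.17,0],[0.53,-0.17,0.1],[0.53,-0.17,0.1],[0.535,-0.174,0.13],[0,0,0],[0,0,0],[0,0,0]],"twist":[[0,0,0],[0,0,0],[0,0,0],[0,0,0],[0,0,0],[0,0,0],[0,0,0],[0,0,0]]}'; python3 -c "
from h import *
plan((463.3,98.6,130),1.27)
import pickle
im=optics.get_image('wrist'); pickle.dump(im,open('ims9.pkl','wb')); save(im,'w9.png')"
```

```text
clock: 17.0
eef_pos: [464.5, 96.8, 150.4]
tool_rot: [3.141, 0.0, 1.27]
force: [0.1, -0.3, -3.3]
width: 15.0
gripper_force: 59.0
now [464.5  96.8 150.4] [3.1412e+00 3.0000e-04 1.2696e+00] force [ 0.1 -0.3 -3.3] w 15.0
shift [ 0.013 -0.017  0.204] twist [ 0.0001  0.0001 -0.0001]
```

View pics/w9.png

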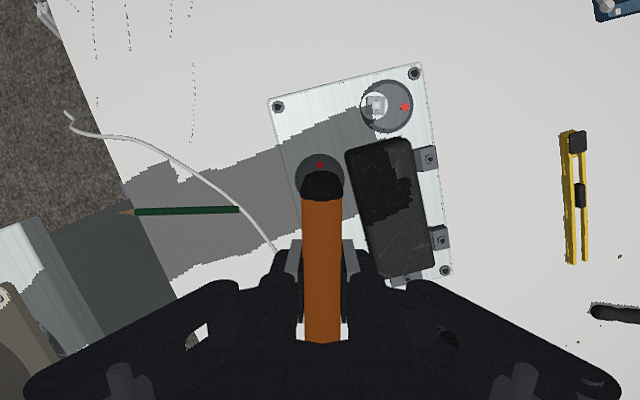

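```bash
python3 -m jog '{"claw":[0,0,0,0],"xyz":[[0.013,-0.017,0.1],[0,0,0.08],[0,0,0],[0,0,0]],"twist":[[0,0,0],[0,0,0],[0,0,0],[0,0,0]]}'; python3 -c "
from h import *
plan((463.3,98.6,117),1.27)
import pickle
im=pickle.load(open('ims9.pkl','rb')); print(onz(im,(377,105),38), [onz(im,u,26) for u in((376,107),)], onz(im,(270,98),12),onz(im,(418,64),12))
import numpy as np
c,s=np.cos(-.06),np.sin(-.06)
for L in((-87,119),(49,119)): print('model',522.3+c*L[0]-s*L[1],64.8+s*L[0]+c*L[1])"
```

```text
clock: 17.55
eef_pos: [463.1, 100.1, 132.1]
tool_rot: [-3.141, 0.0, 1.272]
force: [-1.2, -0.1, -3.3]
width: 14.6
gripper_force: 58.9
now [463.1 100.1 132.1] [-3.1414e+00  1.0000e-04  1.2716e+00] force [-1.2 -0.1 -3.3] w 14.6
shift [-0.013  0.006  0.151] twist [-0.0001  0.      0.0005]
[528.08344031 156.38337442  38.        ] [array([528.97787631, 155.01082463,  26.        ])] [446.98414817 188.86403718  12.        ] [574.48583158 178.46635019  12.        ]
model 442.5922697966911 188.80273281600097
model 578.3475432278789 180.6476279347965
```

```bash
python3 -m jog '{"claw":[0,0,0,0,0],"xyz":[[-0.013,0.006,0.04],[0,0,0.04],[0,0,0.04],[0,0,0.02],[0,0,0]],"twist":[[0,0,0],[0,0,0],[0,0,0],[0,0,0],[0,0,0]]}'; python3 -c "
from h import *
plan((463.3,98.6,117),1.27);print(st()[2]['torque'])"
```

```text
clock: 18.18
eef_pos: [463.1, 98.7, 118.0]
tool_rot: [-3.141, 0.0, 1.272]
force: [-0.2, 0.1, -2.0]
width: 14.9
gripper_force: 59.0
now [463.1  98.7 118. ] [-3.1412e+00  2.0000e-04  1.2717e+00] force [-0.2  0.1 -2. ] w 14.9
shift [-0.001  0.002  0.01 ] twist [-0.0001  0.0001  0.0005]
[ 0.00497533 -0.04057206 -0.0110102 ]
```

```bash
python3 -m jog '{"claw":[0,0,0,0,0,0,0,0,0],"xyz":[[0,0,0],[0,0,0],[0,0,0],[0,0,0],[0,0,0],[0,0,0],[0,0,0],[0,0,0],[0,0,0]],"twist":[[0,0,0.05],[0,0,0.05],[0,0,0.05],[0,0,0.05],[0,0,0.05],[0,0,0.05],[0,0,0.05],[0,0,0.05],[0,0,0]]}'; python3 -c "
from h import *
plan((463.3,98.6,117),-.25);print(st()[2]['torque'],st()[2]['qpos'].round(2))"
```

```text
clock: 19.3
eef_pos: [462.2, 99.2, 118.1]
tool_rot: [-3.141, 0.002, 0.017]
force: [-1.4, 0.9, -2.5]
width: 14.9
gripper_force: 59.3
now [462.2  99.2 118.1] [-3.1414e+00  1.9000e-03  1.7400e-02] force [-1.4  0.9 -2.5] w 14.9
shift [0.01  0.006 0.011] twist [0.     0.0006 0.0851]
[0.15909122 0.64706488 0.09274987] [-0.58  0.61  0.46  2.11 -0.53  0.53 -1.28]
```

```bash
python3 -m jog '{"claw":[0,0,0,0,0],"xyz":[[0.01,0.006,0],[0,0,0],[0,0,0],[0,0,0],[0,0,0]],"twist":[[0,0,0.025],[0,0,0.025],[0,0,0.02],[0,0,0],[0,0,0]]}'; python3 -c "
from h import *
plan((463.3,98.6,117),-.25);print(st()[2]['torque'],st()[2]['qpos'].round(2))"
```

```text
clock: 19.92
eef_pos: [462.9, 98.9, 118.0]
tool_rot: [-3.141, 0.003, -0.202]
force: [-4.4, 2.5, -0.2]
width: 15.2
gripper_force: 59.4
now [462.9  98.9 118. ] [-3.1409e+00  3.0000e-03 -2.0170e-01] force [-4.4  2.5 -0.2] w 15.2
shift [0.005 0.003 0.01 ] twist [-0.0002  0.001   0.0154]
[0.86861084 1.38083287 0.09202122] [-0.62  0.63  0.52  2.11 -0.6   0.55 -1.43]
```

```bash
python3 -m jog '{"claw":[0,0,0,0],"xyz":[[0,0,0],[0,0,0],[0,0,0],[0,0,0]],"twist":[[0,0,0.02],[0,0,0.015],[0,0,0],[0,0,0]]}'; python3 -c "
from h import *
plan((463.3,98.6,117),-.25);print(st()[2]['torque'])"
```

```text
clock: 20.42
eef_pos: [463.0, 99.0, 118.0]
tool_rot: [-3.141, 0.003, -0.312]
force: [-4.2, 2.3, 0.1]
width: 15.2
gripper_force: 59.6
now [463.  99. 118.] [-3.1411e+00  3.1000e-03 -3.1220e-01] force [-4.2  2.3  0.1] w 15.2
shift [0.005 0.003 0.01 ] twist [-0.0002  0.001  -0.0198]
[0.89966787 1.27889781 0.1347391 ]
```

```bash
python3 -m jog '{"claw":[0,0,0,0],"xyz":[[0,0,0],[0,0,0],[0,0,0],[0,0,0]],"twist":[[0,0,0.02],[0,0,0.015],[0,0,0],[0,0,0]]}'; python3 -c "
from h import *
plan((463.3,98.6,117),-.25);print(st()[2]['torque'])"
```

```text
clock: 20.92
eef_pos: [463.0, 99.1, 118.0]
tool_rot: [-3.141, 0.003, -0.422]
force: [-4.9, 3.8, -0.4]
width: 15.1
gripper_force: 59.5
now [463.   99.1 118. ] [-3.1414e+00  3.1000e-03 -4.2190e-01] force [-4.9  3.8 -0.4] w 15.1
shift [0.005 0.003 0.01 ] twist [-0.0001  0.001  -0.0547]
[0.94731438 1.3143776  0.13559827]
```

```bash
python3 -c "
from h import *
im=optics.get_image('wrist'); a=im['color'].copy()
s=optics.get_image('scene'); b=cv2.resize(s['color'][150:250,190:330],(420,300),interpolation=cv2.INTER_CUBIC)
import pickle; pickle.dump(im,open('ims10.pkl','wb'))
a=a[0:400,120:520]; M=np.zeros((400,800,3),np.uint8); M[:,:400]=a; M[:300,400:]=b[:,:400]
cv2.imwrite('pics/m4.png',M[...,::-1])"
```

```text
(no output)
```

View pics/m4.png

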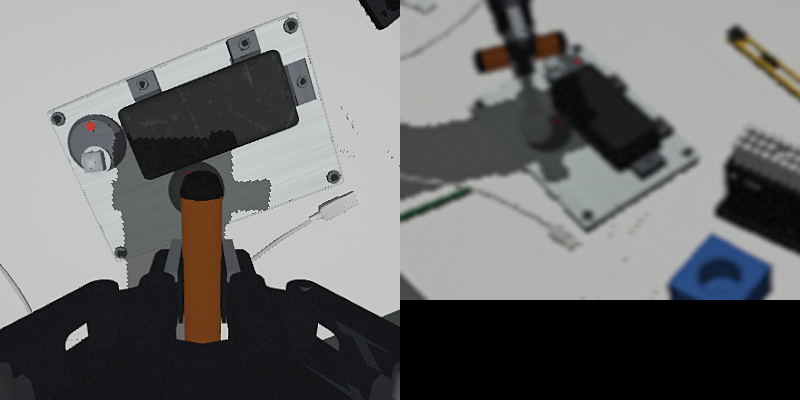

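```bash
cat > dots.py <<'E'
from h import *
def dots(im):
    c=im['color'].astype(int); m=((c[...,0]-np.maximum(c[...,1],c[...,2])>60)&(c[...,1]<0.45*c[...,0])&(abs(c[...,1]-c[...,2])<30)).astype(np.uint8)
    n,l,s,ce=cv2.connectedComponentsWithStats(m)
    for j in range(1,n):
        if s[j,4]<4: continue
        P=onz(im,ce[j],24)
        for nm,pv,b in(('side',(463.4,98.5),-.06),('end',(528.1,156.2),-.06-np.pi/2)):
            v=P[:2]-pv; r=np.hypot(*v)
            if r<34: print(nm,'px',ce[j].round(1),s[j,4],'r',r.round(1),'q',(1.4-((np.arctan2(v[1],v[0])-b+np.pi)%(2*np.pi)-np.pi)).round(3))
E
python3 -c "
from dots import *
import pickle
dots(pickle.load(open('ims10.pkl','rb')))
for n in('scene','side'):
    print(n); im=optics.get_image(n); dots(im)
"
```

```text
end px [210.3 125.9] 60 r 24.8 q 0.072
side px [308.4 172.1] 7 r 27.4 q 1.384
scene
side
```

```bash
python3 -c "
from dots import *
import pickle
im=pickle.load(open('ims10.pkl','rb'))
print('px dot vs q',[(q,proj(im,[[463.4+25*np.cos(1.34-q),98.5+25*np.sin(1.34-q),24]])[0].round(1).tolist()) for q in(1.0,1.1,1.2,1.3,1.4,1.5)])
c=im['color'].astype(int); print(c[166:184:2,300:322:2].tolist()[0][0])
for r in range(164,186,2): print(r,' '.join('%3d,%3d'%(c[r,x,0],c[r,x,1]) for x in range(292,340,4)))
# adapter top-face corners expected for offset (ox,oy) in jig from nest
for o in((0,0),(-4.5,4)):
    cs,s=np.cos(-.06),np.sin(-.06); L=np.array([(x*27+o[0],y*58+o[1]) for x,y in((-1,-1),(-1,1),(1,1),(1,-1))])
    W=np.c_[522.3+cs*L[:,0]-s*L[:,1],64.8+s*L[:,0]+cs*L[:,1],np.full(4,48)]; print(o,proj(im,W).round(1).tolist())
"
```

```text
px dot vs q [(1.0, [299.2, 181.7]), (1.1, [301.6, 179.6]), (1.2, [304.3, 177.7]), (1.3, [307.1, 176.1]), (1.4, [310.1, 174.8]), (1.5, [313.3, 173.8])]
[25, 23, 23]
164  20, 20  27, 29  24, 26  22, 18  17, 12  26, 30  46, 45  40, 40  42, 41  27, 28 103,108 101,105
166  25, 22  18, 21  25, 23  19, 20  44, 46  44, 46  45, 47  42, 44  42, 43  44, 43  59, 62 101,104
168  26, 27  20, 22  12, 11  47, 48  43, 45  44, 45  44, 47  47, 48  42, 43  43, 45  43, 45 100,105
170  19, 16  30, 30  47, 46  41, 44  45, 49  40, 46  40, 39  39, 40  38, 39  43, 44  43, 43  30, 30
172 104,109  43, 46  46, 46  46, 50 109, 20  29, 13  17, 15  18, 18  11, 16   7, 10  46, 45  38, 38
174  94, 99  42, 43  46, 47  48, 53  26, 21  10,  4  20, 18  12,  9  21, 17  18, 22  16, 12  35, 34
176  44, 48  43, 44  43, 43  40, 42  21, 16  12, 15  11, 16  11,  8  19, 19  25, 21  19, 16  15, 15
178  41, 43  44, 48  42, 43  27, 26  15, 17  11, 14  11,  9  14,  7  17, 17  11, 16  16, 19  15,  8
180  42, 40  46, 47  46, 48  25, 23  15, 17  16, 16  19, 17  19, 18  20, 15  16, 18  18, 18  18, 20
182  43, 44  47, 47  48, 50  21, 20  19, 21  19, 22  23, 22  12, 16  16, 16  13, 12  15, 16  25, 25
184  46, 45  50, 52  46, 46   4,  7  24, 23  12, 10  28, 28  22, 22  25, 21  16, 15  12, 10  21, 22
(0, 0) [[428.7, 122.3], [266.3, 183.3], [233.9, 107.3], [404.0, 39.5]]
(-4.5, 4) [[424.8, 130.9], [263.6, 191.3], [231.2, 116.2], [400.2, 49.0]]
```

```bash
python3 - <<'E'
from h import *
import pickle
for f in('ims9.pkl','ims10.pkl'):
    im=pickle.load(open(f,'rb'));c=im['color'].astype(int)
    m=((c[...,0]-c[...,2]>50)&(c[...,0]>80)&(c[...,1]>.35*c[...,0])).astype(np.uint8)
    n,l,ss,ce=cv2.connectedComponentsWithStats(m); k=1+ss[1:,4].argmax()
    for r in range(ss[k,1]+3,ss[k,1]+ss[k,3],20):
        x=np.nonzero(l[r]==k)[0]; print(f,r,x.min(),x.max(),(x.min()+x.max())/2)
    print(im['view'][:2,:2].round(3).tolist())
E
python3 -m jog '{"claw":[0,0,0,0],"xyz":[[0,0,0],[0,0,0],[0,0,0],[0,0,0]],"twist":[[0,0,0.015],[0,0,0.01],[0,0,0],[0,0,0]]}'; python3 -c "
from dots import *
plan((463.3,98.6,117),-.25);print(st()[2]['torque'])
dots(optics.get_image('wrist'))"
```

```text
ims9.pkl 201 301 341 321.0
ims9.pkl 221 302 341 321.5
ims9.pkl 241 302 341 321.5
ims9.pkl 261 303 340 321.5
ims9.pkl 281 304 339 321.5
ims9.pkl 301 304 339 321.5
ims9.pkl 321 305 340 322.5
ims9.pkl 341 311 333 322.0
[[0.955, -0.297], [0.287, 0.923]]
ims10.pkl 200 301 341 321.0
ims10.pkl 220 302 341 321.5
ims10.pkl 240 302 341 321.5
ims10.pkl 260 304 340 322.0
ims10.pkl 280 304 339 321.5
ims10.pkl 300 304 339 321.5
ims10.pkl 320 305 340 322.5
ims10.pkl 340 306 337 321.5
[[-0.41, -0.912], [0.881, -0.395]]
clock: 21.62
eef_pos: [463.0, 99.2, 118.0]
tool_rot: [-3.142, 0.003, -0.5]
force: [-4.6, 3.2, -0.5]
width: 14.7
gripper_force: 59.5
now [463.   99.2 118. ] [-3.1415e+00  3.1000e-03 -5.0000e-01] force [-4.6  3.2 -0.5] w 14.7
shift [0.005 0.004 0.01 ] twist [-0.0001  0.001  -0.0796]
[0.98501521 1.28585021 0.22623572]
end px [205.1 135. ] 60 r 24.9 q 0.072
side px [306.  173.6] 10 r 27.1 q 1.383
```

```bash
python3 -m jog '{"claw":[0,0,0,0],"xyz":[[0,0,0],[0,0,0],[0,0,0],[0,0,0]],"twist":[[0,0,0.025],[0,0,0.025],[0,0,0],[0,0,0]]}'; python3 -c "
from dots import *
plan((463.3,98.6,117),-.25);print(st()[2]['torque'])
dots(optics.get_image('wrist'))"
```

```text
clock: 22.18
eef_pos: [463.0, 99.3, 117.9]
tool_rot: [3.141, 0.003, -0.657]
force: [-3.3, 3.7, -1.2]
width: 15.2
gripper_force: 59.4
now [463.   99.3 117.9] [ 3.1413  0.0033 -0.6573] force [-3.3  3.7 -1.2] w 15.2
shift [0.007 0.004 0.009] twist [-1.000e-04  1.000e-03 -1.297e-01]
[1.06400091 1.21138871 0.10075872]
end px [197.2 154.3] 56 r 24.8 q 0.073
side px [301.5 178.1] 31 r 26.0 q 1.359
```

```bash
python3 - <<'E'
from h import *
import pickle
im=optics.get_image('wrist');c=im['color'].astype(int);pickle.dump(im,open('ims11.pkl','wb'))
m=((c[...,0]-c[...,2]>50)&(c[...,0]>80)&(c[...,1]>.35*c[...,0])).astype(np.uint8)
n,l,ss,ce=cv2.connectedComponentsWithStats(m); k=1+ss[1:,4].argmax()
for r in range(ss[k,1]+3,ss[k,1]+ss[k,3],30):
    x=np.nonzero(l[r]==k)[0]; print(r,x.min(),x.max(),(x.min()+x.max())/2)
# black cap: columns dark at rows above orange
for r in range(ss[k,1]-30,ss[k,1],6): print(r,''.join('#' if v<32 else '.' for v in c[r,280:364:2].max(1)))
s=optics.get_image('scene');c=s['color'].astype(int)
m=((c[...,0]-c[...,2]>40)&(c[...,0]>80)&(c[...,1]>.35*c[...,0])).astype(np.uint8)
n,l,ss,ce=cv2.connectedComponentsWithStats(m)
g=proj(s,[[463.3,98.6,137]])[0]
for j in range(1,n):
    if ss[j,4]>15 and np.hypot(*(ce[j]-g))<40:
        rc=cv2.minAreaRect(np.argwhere(l==j)[:,::-1].astype(np.float32)); b=cv2.boxPoints(rc); d=[(b[i]+b[(i+1)%4])/2 for i in range(4)]
        i=0 if np.linalg.norm(d[0]-d[2])>np.linalg.norm(d[1]-d[3]) else 1
        a,e=onz(s,d[i],137),onz(s,d[i+2],137); print(ss[j],a.round(),e.round(),np.arctan2(*(a-e)[1::-1]))
E
```

```text
201 301 341 321.0
231 302 341 321.5
261 304 340 322.0
291 304 339 321.5
321 305 340 322.5
168 ###########...............................
174 ######........##############..............
180 ##..........##################............
186 ...........####################...........
192 ..........######################..........
[234 163   8   5  21] [493.  84. 137.] [475.  93. 137.] -0.4952289463103337
```

```bash
python3 -m jog '{"claw":[0,0,0],"xyz":[[0,0,0],[0,0,0],[0,0,0]],"twist":[[0,0,-0.03],[0,0,-0.02],[0,0,0]]}'; python3 -c "
from dots import *
plan((463.3,98.6,117),-.25);print(st()[2]['torque'])
dots(optics.get_image('wrist'))"
```

```text
clock: 22.7
eef_pos: [463.0, 99.2, 117.9]
tool_rot: [-3.141, 0.003, -0.5]
force: [-3.5, 2.3, -0.6]
width: 14.8
gripper_force: 59.2
now [463.   99.2 117.9] [-3.1414  0.0033 -0.4996] force [-3.5  2.3 -0.6] w 14.8
shift [0.006 0.003 0.009] twist [-0.0002  0.001  -0.0794]
[1.01285055 1.20404412 0.25647055]
end px [205.1 135. ] 60 r 24.8 q 0.069
side px [306.1 173.5] 11 r 27.2 q 1.385
```

```bash
python3 -m jog '{"claw":[0,0,0,0,0,0,0,0,0],"xyz":[[0,0,0],[0,0,0],[0,0,0],[0,0,-0.03],[0,0,-0.06],[0,0,-0.1],[0,0,-0.2],[0,0,-0.2],[0,0,0]],"twist":[[0,0,-0.04],[0,0,-0.05],[0,0,0],[0,0,0],[0,0,0],[0,0,0],[0,0,0],[0,0,0],[0,0,0]]}'; python3 -c "
from dots import *
plan((463.3,98.6,117),-.25);print(st()[2]['torque'],st()[2]['qpos'].round(2))
dots(optics.get_image('wrist'))"
```

```text
clock: 23.88
eef_pos: [467.2, 97.6, 179.3]
tool_rot: [-3.14, -0.007, -0.222]
force: [-1.1, -0.5, -3.3]
width: 14.9
gripper_force: 59.2
now [467.2  97.6 179.3] [-3.1399 -0.0071 -0.2216] force [-1.1 -0.5 -3.3] w 14.9
shift [-0.045 -0.     0.622] twist [-0.0006 -0.0022  0.009 ]
[-0.01741504 -0.01725702  0.01173861] [-0.71  0.54  0.64  2.06 -0.5   0.69 -1.53]
end px [247.1 113.9] 40 r 24.9 q 0.073
side px [316.8 168.1] 22 r 25.6 q 1.376
```

```bash
python3 -m jog '{"claw":[0,0,0,0,0,0,0,0,0,0],"xyz":[[0,0,0],[0,0,0],[0,0,0],[0,0,0],[0,0,0],[0,0,0],[0,0,0],[0,0,0],[0,0,0],[0,0,0]],"twist":[[0,0,-0.055],[0,0,-0.055],[0,0,-0.055],[0,0,-0.055],[0,0,-0.055],[0,0,-0.055],[0,0,-0.055],[0,0,-0.055],[0,0,-0.035],[0,0,0]]}'; python3 -c "
from dots import *
plan((528.1,156.2,145),1.27);print(st()[2]['torque'],st()[2]['qpos'].round(2))
dots(optics.get_image('wrist'))"
```

```text
clock: 25.18
eef_pos: [464.4, 97.7, 176.8]
tool_rot: [-3.142, -0.0, 1.27]
force: [1.2, 0.4, -2.9]
width: 14.8
gripper_force: 59.0
now [464.4  97.7 176.8] [-3.1416e+00 -1.0000e-04  1.2696e+00] force [ 1.2  0.4 -2.9] w 14.8
shift [0.747 0.434 0.318] twist [-0.     -0.     -0.0001]
[-0.05073233  0.05480212 -0.01742277] [-0.41  0.47  0.2   2.06 -0.15  0.63 -0.41]
end px [397.4 108.8] 37 r 24.9 q 0.082
side px [346.  182.3] 32 r 25.0 q 1.388
```

```bash
python3 -m jog '{"claw":[0,0,0,0,0,0],"xyz":[[0.3,0.17,0],[0.3,0.17,0.1],[0.147,0.094,0.15],[0,0,0.16],[0,0,0],[0,0,0]],"twist":[[0,0,0],[0,0,0],[0,0,0],[0,0,0],[0,0,0],[0,0,0]]}'; python3 -c "
from dots import *
plan((528.1,156.2,117),1.265);print(st()[2]['torque'])
dots(optics.get_image('wrist'))"
```

```text
clock: 25.98
eef_pos: [527.2, 155.8, 136.3]
tool_rot: [-3.141, 0.001, 1.27]
force: [0.4, 0.1, -2.8]
width: 15.0
gripper_force: 59.0
now [527.2 155.8 136.3] [-3.1412e+00  7.0000e-04  1.2702e+00] force [ 0.4  0.1 -2.8] w 15.0
shift [0.007 0.007 0.193] twist [-0.0001  0.0002  0.0016]
[ 0.04474398 -0.04352961  0.03847139]
end px [352.4 199.1] 40 r 24.8 q 0.086
```

```bash
python3 -m jog '{"claw":[0,0,0,0,0,0],"xyz":[[0.007,0.007,0.05],[0,0,0.05],[0,0,0.05],[0,0,0.035],[0,0,0.01],[0,0,0]],"twist":[[0,0,0],[0,0,0],[0,0,0],[0,0,0],[0,0,0],[0,0,0]]}'; python3 -c "
from dots import *
plan((528.1,156.2,117),1.265);print(st()[2]['torque'])"
```

```text
clock: 26.78
eef_pos: [528.4, 156.8, 116.9]
tool_rot: [-3.141, 0.0, 1.271]
force: [-2.3, -1.9, 3.1]
width: 15.0
gripper_force: 59.7
now [528.4 156.8 116.9] [-3.1413e+00  4.0000e-04  1.2714e+00] force [-2.3 -1.9  3.1] w 15.0
shift [-0.007 -0.001 -0.001] twist [-0.0001  0.0001  0.0021]
[-0.58418838  0.48791004 -0.01439731]
```

```bash
python3 -m jog '{"claw":[0,0,0,0,0,0,0,0,0,0],"xyz":[[-0.005,0,-0.003],[0,0,0],[0,0,0],[0,0,0],[0,0,0],[0,0,0],[0,0,0],[0,0,0],[0,0,0],[0,0,0]],"twist":[[0,0,0.05],[0,0,0.05],[0,0,0.05],[0,0,0.05],[0,0,0.05],[0,0,0.05],[0,0,0.05],[0,0,0.05],[0,0,0],[0,0,0]]}'; python3 -c "
from dots import *
plan((528.1,156.2,117),-.25);print(st()[2]['torque'],st()[2]['qpos'].round(2))
dots(optics.get_image('wrist'))"
```

```text
clock: 28.02
eef_pos: [527.3, 157.2, 116.9]
tool_rot: [-3.141, 0.002, 0.018]
force: [-4.6, -0.4, 4.3]
width: 15.2
gripper_force: 60.1
now [527.3 157.2 116.9] [-3.1409e+00  2.3000e-03  1.8100e-02] force [-4.6 -0.4  4.3] w 15.2
shift [ 0.008  0.01  -0.001] twist [-0.0001  0.0008  0.0853]
[-0.2183977   1.41450786  0.05097373] [-0.67  0.71  0.53  1.91 -0.55  0.67 -1.36]
end px [353.7 196. ] 47 r 24.8 q 1.04
side px [394.4 254. ] 39 r 24.4 q 1.389
```

```bash
python3 -m jog '{"claw":[0,0,0,0,0,0],"xyz":[[0.008,0.01,0],[0,0,0],[0,0,0],[0,0,0],[0,0,0],[0,0,0]],"twist":[[0,0,0.04],[0,0,0.03],[0,0,0.03],[0,0,0.02],[0,0,0],[0,0,0]]}'; python3 -c "
from dots import *
plan((528.1,156.2,117),-.25);print(st()[2]['torque'])
dots(optics.get_image('wrist'))"
```

```text
clock: 28.82
eef_pos: [527.8, 157.2, 116.9]
tool_rot: [-3.141, 0.004, -0.359]
force: [-6.6, 0.7, 5.7]
width: 15.0
gripper_force: 60.4
now [527.8 157.2 116.9] [-3.1406  0.0039 -0.359 ] force [-6.6  0.7  5.7] w 15.0
shift [ 0.007  0.008 -0.001] twist [-0.0004  0.0012 -0.0347]
[0.36852767 1.83647941 0.15534943]
end px [353.6 195.9] 45 r 24.9 q 1.411
side px [410.  225.8] 41 r 24.3 q 1.384
```

```bash
python3 -m jog '{"claw":[0,0,0,0],"xyz":[[0.005,0.006,0],[0,0,0],[0,0,0],[0,0,0]],"twist":[[0,0,0.02],[0,0,0.02],[0,0,0],[0,0,0]]}'; python3 -c "
from dots import *
plan((528.1,156.2,117),-.25);print(st()[2]['torque'])
dots(optics.get_image('wrist'))"
```

```text
clock: 29.38
eef_pos: [527.9, 157.0, 116.9]
tool_rot: [-3.14, 0.005, -0.484]
force: [-6.3, 1.9, 6.5]
width: 15.5
gripper_force: 60.5
now [527.9 157.  116.9] [-3.1405  0.0047 -0.484 ] force [-6.3  1.9  6.5] w 15.5
shift [ 0.006  0.006 -0.001] twist [-0.0005  0.0014 -0.0745]
[0.68060339 1.89429628 0.21976422]
end px [352.4 193.2] 47 r 24.9 q 1.439
side px [412.6 215.1] 45 r 24.5 q 1.386
```

```bash
python3 -m jog '{"claw":[0,0,0,0],"xyz":[[0.003,0.003,0],[0,0,0],[0,0,0],[0,0,0]],"twist":[[0,0,0.02],[0,0,0.015],[0,0,0],[0,0,0]]}'; python3 -c "
from dots import *
plan((528.1,156.2,117),-.25);print(st()[2]['torque'])
dots(optics.get_image('wrist'))"
```

```text
clock: 29.92
eef_pos: [528.0, 156.9, 116.9]
tool_rot: [-3.141, 0.005, -0.593]
force: [-6.7, 2.5, 7.1]
width: 14.8
gripper_force: 60.7
now [528.  156.9 116.9] [-3.1407  0.005  -0.5931] force [-6.7  2.5  7.1] w 14.8
shift [ 0.005  0.006 -0.001] twist [-0.0005  0.0015 -0.1092]
[0.78543302 1.8430097  0.32665819]
end px [350.9 190.1] 47 r 24.9 q 1.439
side px [413.9 205.5] 46 r 24.6 q 1.389
```

```bash
python3 -m jog '{"claw":[0,0,0,0,0,0,0,0,0,0],"xyz":[[0,0,0],[0,0,0],[0,0,0],[0,0,0],[0,0,-0.03],[0,0,-0.06],[0,0,-0.1],[0,0,-0.1],[0,0,0],[0,0,0]],"twist":[[0,0,-0.047],[0,0,-0.047],[0,0,-0.047],[0,0,0],[0,0,0],[0,0,0],[0,0,0],[0,0,0],[0,0,0],[0,0,0]]}'; python3 -c "
from dots import *
plan((463.3,98.7,135),-.15);print(st()[2]['torque'],st()[2]['qpos'].round(2))
dots(optics.get_image('wrist'))"
```

```text
clock: 31.22
eef_pos: [530.0, 154.5, 146.2]
tool_rot: [-3.141, -0.001, -0.155]
force: [0.4, -0.1, -3.2]
width: 15.2
gripper_force: 59.2
now [530.  154.5 146.2] [-3.1414e+00 -8.0000e-04 -1.5460e-01] force [ 0.4 -0.1 -3.2] w 15.2
shift [-0.573  0.654  0.111] twist [-0.     -0.0003 -0.0015]
[0.00655776 0.02897004 0.00753377] [-0.72  0.68  0.62  1.89 -0.56  0.75 -1.51]
end px [348.8 197.8] 37 r 25.0 q 1.435
side px [391.9 232.5] 37 r 24.8 q 1.383
```

```bash
python3 -m jog '{"claw":[0,0,0,0,0,0],"xyz":[[-0.2,0.23,-0.05],[-0.23,0.26,0],[-0.143,0.164,0.04],[0,0,0.12],[0,0,0],[0,0,0]],"twist":[[0,0,0],[0,0,0],[0,0,0],[0,0,0],[0,0,0],[0,0,0]]}'; python3 -c "
from dots import *
plan((463.3,98.7,117),-.15);print(st()[2]['torque'])"
```

```text
clock: 32.02
eef_pos: [463.9, 99.3, 134.9]
tool_rot: [3.142, -0.001, -0.154]
force: [1.0, -0.1, -2.7]
width: 14.7
gripper_force: 58.9
now [463.9  99.3 134.9] [ 3.1416e+00 -7.0000e-04 -1.5370e-01] force [ 1.  -0.1 -2.7] w 14.7
shift [-0.005  0.007  0.179] twist [ 0.     -0.0002 -0.0012]
[-0.03719534 -0.02920404  0.03189576]
```

```bash
python3 -m jog '{"claw":[0,0,0,0,0,0,0,0,0,0,0,0],"xyz":[[-0.005,0.007,0.05],[0,0,0.05],[0,0,0.05],[0,0,0.03],[0,0,0],[0,0,0],[0,0,0],[0,0,0],[0,0,0],[0,0,0],[0,0,0],[0,0,0]],"twist":[[0,0,0],[0,0,0],[0,0,0],[0,0,0],[0,0,0],[0,0,0.03],[0,0,0.03],[0,0,0.03],[0,0,0.02],[0,0,0.02],[0,0,0],[0,0,0]]}'; python3 -c "
from dots import *
plan((463.3,98.7,117),-.15);print(st()[2]['torque'])
dots(optics.get_image('wrist'))"
```

```text
clock: 33.52
eef_pos: [462.2, 99.2, 117.0]
tool_rot: [-3.141, 0.001, -0.561]
force: [-0.9, 4.2, -1.0]
width: 14.8
gripper_force: 59.5
now [462.2  99.2 117. ] [-3.1407e+00  1.3000e-03 -5.6110e-01] force [-0.9  4.2 -1. ] w 14.8
shift [ 0.012 -0.002  0.   ] twist [-0.0004  0.0003 -0.1309]
[1.3201271  0.27549945 0.29139208]
end px [239.6 158.4] 50 r 24.9 q 1.425
side px [303.  175.4] 21 r 26.4 q 1.352
```

```bash
python3 -m jog '{"claw":[0,0,0,0,0],"xyz":[[0.01,0,0.004],[0,0,0],[0,0,0],[0,0,0],[0,0,0]],"twist":[[0,0,0.02],[0,0,0.02],[0,0,0],[0,0,0],[0,0,0]]}'; python3 -c "
from dots import *
plan((463.3,98.7,117),-.15);print(st()[2]['torque'])
dots(optics.get_image('wrist'))"
```

```text
clock: 34.2
eef_pos: [462.6, 98.9, 116.9]
tool_rot: [-3.14, 0.003, -0.688]
force: [-1.9, 5.6, 5.4]
width: 15.3
gripper_force: 60.3
now [462.6  98.9 116.9] [-3.1402e+00  2.9000e-03 -6.8830e-01] force [-1.9  5.6  5.4] w 15.3
shift [ 0.007 -0.003 -0.001] twist [-0.0007  0.0008 -0.1713]
[1.72079296 0.72444359 0.06817384]
end px [234.9 169.7] 50 r 24.8 q 1.423
side px [300.5 178.9] 39 r 25.6 q 1.37
```

```bash
python3 -m jog '{"claw":[0,0,0,0,0,0,0,0,0,0],"xyz":[[0,0,0],[0,0,0],[0,0,0],[0,0,0],[0,0,-0.03],[0,0,-0.06],[0,0,-0.15],[0,0,-0.2],[0,0,-0.2],[0,0,0]],"twist":[[0,0,-0.05],[0,0,-0.06],[0,0,-0.059],[0,0,0],[0,0,0],[0,0,0],[0,0,0],[0,0,0],[0,0,0],[0,0,0]]}' ; python3 -m jog '{"claw":[0,0,0,0,0,0,0,0,0,0,0,0],"xyz":[[0,0,0],[0,0,0],[0,0,0],[0,0,0],[0,0,0],[0,0,0],[0,0,0],[0,0,0],[0,0,0],[0,0,0],[0,0,0],[0,0,0]],"twist":[[0,0,-0.055],[0,0,-0.055],[0,0,-0.055],[0,0,-0.055],[0,0,-0.055],[0,0,-0.055],[0,0,-0.055],[0,0,-0.055],[0,0,-0.055],[0,0,-0.055],[0,0,-0.053],[0,0,0]]}'; python3 -c "
from dots import *
plan((468.4,-156.7,180),1.743);print(st()[2]['qpos'].round(2))
im=optics.get_image('wrist');dots(im)"
```

```text
clock: 35.5
eef_pos: [465.2, 96.7, 182.5]
tool_rot: [-3.141, -0.005, -0.16]
force: [-0.2, 0.4, -3.0]
width: 15.4
gripper_force: 59.3
clock: 37.0
eef_pos: [463.2, 96.9, 180.2]
tool_rot: [-3.141, 0.0, 1.733]
force: [0.3, -0.6, -2.5]
width: 15.0
gripper_force: 59.1
now [463.2  96.9 180.2] [-3.1413e+00  2.0000e-04  1.7326e+00] force [ 0.3 -0.6 -2.5] w 15.0
shift [-2.511 -0.357  0.003] twist [-0.0001  0.0001 -0.0033]
[-0.34  0.46  0.11  2.05 -0.08  0.63 -0.02]
end px [393.  164.1] 37 r 25.1 q 1.419
side px [347.6 192.2] 28 r 25.0 q 1.392
```

```bash
python3 -m jog '{"claw":[0,0,0,0,0],"xyz":[[-0.3,-0.04,0],[-0.5,-0.07,0],[-0.3,-0.04,0],[0,0,0],[0,0,0]],"twist":[[0,0,-0.0033],[0,0,0],[0,0,0],[0,0,0],[0,0,0]]}'; python3 -c "
from dots import *
from boxfit import *
import pickle
im=optics.get_image('wrist');pickle.dump(im,open('ims12.pkl','wb'));dots(im)
plan((468.4,-156.7,180),1.743)
for f,nm in(('ims6.pkl','before'),('ims12.pkl','after')):
    im=pickle.load(open(f,'rb')); u=proj(im,[[522,55,48]])[0].round().astype(int)
    m0=im['color'].max(2)<40
    m=comp(m0,tuple(u)); ys,xs=np.nonzero(m); print(nm,u,m.sum(),xs.min(),xs.max(),ys.min(),ys.max())
    M=m.astype(float)
    r=fit([520,67,-.06],[(im,M)],(54,116,36)) if 0 else None
    from scipy.optimize import minimize
    r=minimize(lambda p:cost(np.r_[p,12.],[(im,M)],(54,116,36)),[520,67,-.06],method='Nelder-Mead',options=dict(initial_simplex=[[520,67,-.06],[526,67,-.06],[520,73,-.06],[520,67,.0]]))
    d=r.x[:2]-[522.3,64.8];c,s=np.cos(-.06),np.sin(-.06); print(r.x.round(3),r.fun.round(3),'jig offset',(c*d[0]+s*d[1]).round(1),(-s*d[0]+c*d[1]).round(1))
"
```

```text
clock: 37.67
eef_pos: [467.3, -12.7, 180.5]
tool_rot: [-3.141, -0.0, 1.745]
force: [-0.4, 0.5, -2.5]
width: 15.2
gripper_force: 59.1
end px [416.   42.3] 44 r 24.7 q 1.419
side px [366.6  73.6] 34 r 25.1 q 1.374
now [467.3 -12.2 180.4] [-3.1414e+00 -5.0000e-04  1.7462e+00] force [ 0.   0.1 -2.5] w 15.0
shift [-1.425 -0.241  0.004] twist [-0.     -0.0002  0.001 ]
before [328 129] 3376 291 353 43 176
[ 5.17453e+02  6.70470e+01 -1.80000e-02] 1.549 jig offset -5.0 2.0
after [399 129] 203230 0 639 0 399
[ 6.42477e+02  1.23627e+02 -6.30000e-02] 0.945 jig offset 116.4 65.9
```

```bash
cat > edges.py <<'E'
from h import *
import pickle
from scipy.ndimage import map_coordinates
def prof(im,name,z=46):
    g=im['color'].max(2).astype(float); c,s=np.cos(-.062),np.sin(-.062)
    W=lambda x,y:np.c_[522.3+c*x-s*y,64.8+s*x+c*y,np.full(len(x),z)]
    t=np.arange(-14,14,.25)
    for e,pts in(('+x',[(27,y) for y in(-20,-10,0,10,20)]),('+x@ends',[(27,y) for y in(-52,52)]),('-y',[(x,-58) for x in(-22,-19,19,22)]),('+y',[(x,58) for x in(-18,-12,-6,0,6,12,18)])):
        out=[]
        for x,y in pts:
            d=np.array([1,0]) if 'x' in e else np.array([0,np.sign(y)])
            P=W(x+t*d[0],y+t*d[1]); uv=proj(im,P); v=map_coordinates(g,[uv[:,1],uv[:,0]],order=1)
            # first rise above the adapter's darkness
            base=np.median(v[:20]); k=np.nonzero(v>base+12)[0]; out.append((round(t[k[0]],1) if len(k) else None,int(v[-1]),int(base)))
        print(name,e,out)
if __name__=='__main__':
    for f in('ims6.pkl','ims12.pkl'): prof(pickle.load(open(f,'rb')),f)
E
python3 edges.py
```

```text
ims6.pkl +x [(np.float64(-5.0), 98, 23), (np.float64(-5.2), 96, 22), (np.float64(-5.5), 189, 48), (np.float64(-6.0), 186, 47), (np.float64(-6.2), 188, 45)]
ims6.pkl +x@ends [(None, 95, 108), (np.float64(-7.8), 187, 42)]
ims6.pkl -y [(np.float64(-5.5), 95, 24), (np.float64(-5.8), 97, 24), (np.float64(-6.8), 96, 24), (np.float64(-10.5), 98, 15)]
ims6.pkl +y [(np.float64(-10.0), 199, 47), (np.float64(1.5), 198, 50), (np.float64(1.5), 80, 48), (np.float64(1.8), 111, 48), (np.float64(4.0), 111, 53), (np.float64(3.2), 108, 45), (np.float64(0.0), 108, 32)]
ims12.pkl +x [(np.float64(-3.2), 212, 55), (np.float64(-3.0), 213, 53), (np.float64(-3.0), 212, 54), (np.float64(-3.2), 212, 53), (np.float64(-3.2), 212, 51)]
ims12.pkl +x@ends [(np.float64(-7.2), 213, 30), (np.float64(-2.8), 211, 50)]
ims12.pkl -y [(np.float64(-2.2), 112, 28), (np.float64(-1.8), 117, 26), (np.float64(-14.0), 215, 37), (np.float64(-3.2), 219, 47)]
ims12.pkl +y [(np.float64(-1.2), 116, 58), (np.float64(-0.8), 114, 64), (np.float64(-1.8), 117, 55), (np.float64(-1.5), 115, 52), (np.float64(-1.5), 113, 53), (np.float64(-2.0), 88, 53), (np.float64(-7.5), 211, 50)]
```

```bash
python3 -m jog '{"claw":[0,0,0,0,0,0,0,0],"xyz":[[-0.4,-0.07,0],[-0.5,-0.085,0],[-0.525,-0.086,0],[0,0,0.15],[0,0,0.1],[0,0,0],[0,0,0],[0,0,0]],"twist":[[0,0,0],[0,0,0],[0,0,0],[0,0,0],[0,0,0],[0,0,0],[0,0,0],[0,0,0]]}'; python3 -c "
from h import *
plan((468.8,-156.5,100),1.743)"
```

```text
clock: 38.72
eef_pos: [468.9, -157.2, 156.1]
tool_rot: [3.141, 0.0, 1.747]
force: [0.1, 0.5, -2.2]
width: 14.9
gripper_force: 59.0
now [ 468.9 -157.2  156.1] [3.1407e+00 2.0000e-04 1.7472e+00] force [ 0.1  0.5 -2.2] w 14.9
shift [ 0.008 -0.001  0.561] twist [0.0003 0.0001 0.0013]
```

```bash
python3 -m jog '{"claw":[0,0,0,0,0,0],"xyz":[[0.007,0,0.15],[0,0,0.15],[0,0,0.15],[0,0,0.08],[0,0,0.02],[0,0,0]],"twist":[[0,0,0],[0,0,0],[0,0,0],[0,0,0],[0,0,0],[0,0,0]]}'; python3 -c "
from h import *
plan((468.8,-156.5,99),1.743);print(st()[2]['torque'])"
```

```text
clock: 39.48
eef_pos: [468.5, -157.2, 100.6]
tool_rot: [3.141, 0.0, 1.746]
force: [-0.1, -0.7, -1.2]
width: 15.0
gripper_force: 59.0
now [ 468.5 -157.2  100.6] [3.1414e+00 1.0000e-04 1.7459e+00] force [-0.1 -0.7 -1.2] w 15.0
shift [0.006 0.005 0.016] twist [0.     0.     0.0009]
[-0.02025386 -0.03093785 -0.00451096]
```

```bash
python3 -m jog '{"claw":[0,0,0,0],"xyz":[[0,0,0.012],[0,0,0.008],[0,0,0],[0,0,0]],"twist":[[0,0,0],[0,0,0],[0,0,0],[0,0,0]]}'
```

```text
clock: 39.98
eef_pos: [468.6, -157.2, 99.0]
tool_rot: [3.141, 0.0, 1.746]
force: [-0.1, 0.9, 1.9]
width: 14.7
gripper_force: 59.5
```

Touching the floor of the hole (z as at the grasp, force up). Release and rise.

```bash
python3 -m jog '{"claw":[0.4,0.4,0.4,0.4,0.4,0.4,0.4,0.4],"xyz":[[0,0,0],[0,0,0],[0,0,0],[0,0,-0.1],[0,0,-0.3],[0,0,-0.4],[0,0,0],[0,0,0]],"twist":[[0,0,0],[0,0,0],[0,0,0],[0,0,0],[0,0,0],[0,0,0],[0,0,0],[0,0,0]]}'; python3 -c "
from h import *
im=optics.get_image('wrist'); p,R,s=st(); c=im['color'].astype(int)
m=((c[...,0]-c[...,2]>50)&(c[...,0]>80)).astype(np.uint8)
n,l,ss,ce=cv2.connectedComponentsWithStats(m); k=1+ss[1:,4].argmax(); print(ss[k],ce[k])
for r in range(ss[k,1]+4,ss[k,1]+ss[k,3]-4,24):
    x=np.nonzero(l[r]==k)[0]; print(r,[R.inv().apply(onz(im,(v,r),126)-p).round(1)[:2] for v in(x.min(),x.max())])
plan((468,-156,180),1.743)
I={}
for n_ in('scene','side'):
    I[n_]=optics.get_image(n_); c=I[n_]['color'].astype(int); mm=((c[...,0]-c[...,2]>60)&(c[...,0]>120)&(c[...,1]>0.35*c[...,0])).astype(np.uint8)
    nn,ll,s2,cc=cv2.connectedComponentsWithStats(mm)
    for j in range(1,nn):
        if s2[j,4]>40 and 255<cc[j][0]<312 and 185<cc[j][1]<255: print(n_,s2[j],cc[j].round(1))
for l in('bottle','magazine','cutter','key'): print(l,[(np.round(d['rect']).tolist(),round(d['score'],2)) for d in optics.boxes_of('side',l)][:2])
"
```

```text
clock: 40.98
eef_pos: [468.1, -157.0, 178.7]
tool_rot: [3.141, -0.0, 1.746]
force: [0.2, 0.3, -0.4]
width: 34.2
gripper_force: 0.0
[ 310  168   25  103 2387] [322.52325094 218.13992459]
172 [array([32.6, -7.2]), array([32.5,  7.8])]
196 [array([17.2, -6.7]), array([17.1,  7.9])]
220 [array([ 1.1, -6.2]), array([1.1, 8.1])]
244 [array([-15.6,  -6.3]), array([-15.6,   8.3])]
now [ 467.7 -156.9  178.2] [-3.1406e+00 -6.0000e-04  1.7461e+00] force [-0.8 -0.3  0.4] w 34.2
shift [ 0.008  0.004 -0.018] twist [-0.0003 -0.0002  0.001 ]
side [272 199   7  15  53] [274.7 205.9]
bottle [([300.0, 285.0, 21.0, 50.0], 0.7), ([270.0, 194.0, 12.0, 38.0], 0.44)]
magazine [([296.0, 198.0, 29.0, 47.0], 0.73)]
cutter [([340.0, 185.0, 10.0, 24.0], 0.55)]
key [([270.0, 198.0, 9.0, 39.0], 0.71)]
```

```bash
python3 -m jog '{"claw":[0.4,0.4,0.4],"xyz":[[0,0,-0.3],[0,0,0],[0,0,0]],"twist":[[0,0,0],[0,0,0],[0,0,0]]}'; python3 -c "
from h import *
print(order.finish_job())"
```

```text
clock: 41.7
eef_pos: [468.0, -157.0, 208.1]
tool_rot: [-3.141, -0.0, 1.746]
force: [0.1, 0.0, -0.1]
width: 34.3
gripper_force: 0.0
the job is handed in; nothing more can be done
None
```

The job is handed in at 41.7 s: the adapter is clamped in the jig, the key stands upright in its block and the bottle, magazine and cutter look undisturbed; the end cam stopped hard, but for the side cam the image reads only 1.37–1.39 rad of 1.4 and it held at 0.29 N m, so its stop is likely rather than certain, and flush contact is confirmed only to about 1 mm.

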